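Clear the moulded mounting blocks into the push-latch drawer

ROBOT

A 6-joint arm with a two-finger parallel gripper is mounted at the origin on the work surface. World frame = base frame: x ahead of the robot, y to its left, z up, the work surface at z = 0. Lengths are in m, angles in rad, forces in N, time in s.
With the tool pointing down it reaches from about 0.325 to 0.775 m from the base axis. Payload 5.5 kg.
Tool frame: the origin (TCP) lies at the very end of the fingers, on their centre line; the grasp point (between the pads) lies 19 mm behind it; z points along the fingers, y is the direction in which the jaws open and shut (so a half turn about z gives the same grasp; the last joint's range is limited). The gripper opens to 88 mm and grips with 3 to 60 N. Pads are 20 mm wide; open, the fingers measure 115 mm over their backs; the gripper's body (75 mm by 178 mm) begins 61 mm behind the grasp point.
Start: joints at [1.069, 0.091, 1.231, -0, 1.82, -0.057], TCP at [0.258, 0.542, 0.223] pointing down, gripper open.
Joint ranges: [-2.87, 2.87], [-0.86, 2.18], [0.17, 2.46], [-1.51, 4.65], [0.06, 2.69], [-2.65, 2.65]. Speed limits (rad/s): [2.57, 2.57, 3.01, 3.14, 3.14, 3.14].

INTERFACE

Orientations are given as a unit quaternion [w, x, y, z].
In Python, from cell import manip gives the robot as it stands.
- The arm moves only by the tool play_rows, never from a script. Its argument "plan" is a list of rows, each an object of numbers: "dx", "dy", "dz": the shift along the world's x, y, z in mm; "rx", "ry", "rz": the turn, a rotation vector about the world's x, y, z in rad; "hand": the closure, from 0 (fully open) to 1 (shut). In form: [{"dx": .., "dy": .., "dz": .., "rx": .., "ry": .., "rz": .., "hand": ..}, ...]. A call has 1 to 8 rows; each row is the pose to reach, as a shift and turn from the pose commanded when the call began; what a row does not reach only later rows make up. A row lasts 1/10 s, in which the tool goes at most 50 mm and 8.59 degrees, less where a joint would pass 70% of its speed; a pose out of reach is approached as far as the arm can. A call with a gripper value outside its range is refused whole. The fingers move at their own pace and stop on an object; "force" is the grip in N (left out, the last holds). Time passes only in rows, so rows that repeat a pose let the fingers close. It gives the time, the measured TCP pose, the force and the opening at its end, in the units of the state.
- manip.read_state(): the state, without advancing time (a new reading comes with each control period).
- manip.read_camera(name): name is "scene" or "top" or "wrist"; returns a dict with "img" (384x512x3 uint8, red, green, blue), "z_map" (384x512 float32, m along the optical axis (not along the pixel's ray), 0 where there is no reading), "fov_y" (degrees; the focal length in pixels is half the picture's height over the tangent of half this angle, whatever the lens; pixels are square), "cx", "cy" (the principal point, pixels), "distortion" ([k1, k2, p1, p2, k3] as OpenCV has them; the pictures are not rectified), "R" (3x3) and "t" (3): a world point X has camera coordinates R X + t. Camera axes: x right, y down, z forward; pixel columns grow to the right and rows downward; lengths in m; the calibration is good to about 2 mm. A picture is of the moment at which its call begins.
- manip.finish_job(): hands the job in, once; it reports no verdict.
The state is a dict: "time": time; "joint_positions": joint angles; "joint_vel": joint speeds; "tau": joint torques, N m; "eef_pos": TCP position; "tool_rot": TCP orientation; "force": force on the tool from outside, world axes, zero at the start; "ft_torque": the same for the moment, N m; "gripper_width": finger opening in m.
Only numpy, scipy, OpenCV 4.12 (cv2) and the standard library are available. Lean on these libraries where they do the work, as an engineer would, in place of code of your own. Each camera call takes 0.05 s, during which the arm holds its last target.

TASK

The rubber mounting blocks are cured: press the front of the parts chest's drawer right in so that its push latch lets go and it springs out, take hold of the drawer and pull it right open, then lift every block that is still in the mould out of its cavity, gather up any that lie loose on the bench, and put them all in the drawer lying in one layer. Then push the drawer fully home until it latches and stays shut by itself. Leave the spanner, the gauge and the brake shoes where they are.

Things in the scene. Friction and masses are not known exactly. Their poses are not given: they have to be found in the camera images.
- drawer (a joint): drawer travel (m): 0 shut and latched, grows as it opens, stop 0.14; negative pressed in, stop -0.009. Push-push latch: a press past -0.0065 (5 N; up to 15 N is safe) and release frees it; a spring drives it out to 0.05-0.08, then it slides freely (1 N). To shut: push to the stop, let go; it latches at 0. A press short of -0.004 neither frees nor latches it; a full press on a shut drawer frees it
- drawer_front (a point): centre of the outer face of the drawer's front, a handleless slat 238 wide, 60 high, 18 mm thick, top edge 30 mm up; moves with the drawer. x points into the chest (way to press), y along the front, z up. The fixed plywood chest is 260 x 260, 85 mm high; shut, the face stands 12 mm proud of it; out by 0.05, 44 mm are free between slat and chest for a finger to reach down behind the slat
- drawer_floor (a point): centre of the drawer's inner floor, 17 mm above the bench, 100 mm in from the outer face of the front; axes as drawer_front, moves with the drawer. Inside: x -82 (back of the slat) to +81 mm, y +-111 mm; walls 45 mm high, 6 mm thick. Fully open, x -82 to +52 mm is clear of the chest. In the chest 58 mm of height are free over this floor
- mould_face (a point): centre of the upper face of the fixed aluminium lower mould half, 150 x 150 mm, face 26 mm above the bench; z up. Four open cavities 49 (x) x 31 (y) mm, 12 mm deep, centred at (-33,-35), (-33,+35), (+33,-35), (+33,+35) mm. Steel dowel pins 10 mm across stand 10 mm above the face at (-66,+66) and (+66,-66) mm. The upper half lies turned over further right, not needed
- block1_c (a point): centre (half-way up) of a black rubber mounting block with a steel sleeve through it, a rounded block 46 mm (x) by 28 mm (y) by 28 mm (z) high, 80 g; when present it sits in the mould cavity at (-33,-35) mm, its long side along the mould's x and its upper 16 mm above the mould's face
- block2_c (a point): centre (half-way up) of a black rubber mounting block with a steel sleeve through it, a rounded block 46 mm (x) by 28 mm (y) by 28 mm (z) high, 80 g; when present it sits in the mould cavity at (-33,+35) mm, its long side along the mould's x and its upper 16 mm above the mould's face
- block3_c (a point): centre (half-way up) of a black rubber mounting block with a steel sleeve through it, a rounded block 46 mm (x) by 28 mm (y) by 28 mm (z) high, 80 g; when present it sits in the mould cavity at (+33,-35) mm, its long side along the mould's x and its upper 16 mm above the mould's face
- block4_c (a point): centre (half-way up) of a black rubber mounting block with a steel sleeve through it, a rounded block 46 mm (x) by 28 mm (y) by 28 mm (z) high, 80 g; when present it sits in the mould cavity at (+33,+35) mm, its long side along the mould's x and its upper 16 mm above the mould's face
- block5_c (a point): centre (half-way up) of a black rubber mounting block with a steel sleeve through it, a rounded block 46 mm (x) by 28 mm (y) by 28 mm (z) high, 80 g; when present it lies loose on the bench
- block6_c (a point): centre (half-way up) of a black rubber mounting block with a steel sleeve through it, a rounded block 46 mm (x) by 28 mm (y) by 28 mm (z) high, 80 g; when present it lies loose on the bench
- spanner: steel adjustable spanner lying on the bench near the robot, 205 mm along its x, 13 mm high; origin on its underside; not to be moved
- gauge: glass-domed pressure gauge standing on its back, 64 mm across, 41 mm high, brass stub to its -x; origin under its centre; not to be moved
- shoe_a: half-moon steel brake shoe lying flat, 110 x 60 mm, 25 mm high, bench's near left; origin under its middle; not to be moved
- shoe_b: a second such brake shoe, at the right beyond the mould; not to be moved
There are look-alikes about, which are no part of the job. What is shaped like the part that bears block2_c but orange, pink or turquoise is not meant.

How it is judged:
On the way, in this order (a step that is already met when the one before it is completed fails the run):
1. the shut drawer's front is pressed in far enough to free the latch (beyond 5 mm past shut) (value of joint drawer below -0.005 m).
2. the drawer has sprung out and is pulled open by at least 100 mm (value of joint drawer above 0.1 m), for 0.1 s.
3. every block present lies in the drawer, let go (x of block1_c in the frame of drawer_floor between -0.082 and 0.082 m and y of block1_c in the frame of drawer_floor between -0.112 and 0.112 m and z of block1_c in the frame of drawer_floor between 0.005 and 0.04 m and x of block2_c in the frame of drawer_floor between -0.082 and 0.082 m and y of block2_c in the frame of drawer_floor between -0.112 and 0.112 m and z of block2_c in the frame of drawer_floor between 0.005 and 0.04 m and x of block3_c in the frame of drawer_floor between -0.082 and 0.082 m and y of block3_c in the frame of drawer_floor between -0.112 and 0.112 m and z of block3_c in the frame of drawer_floor between 0.005 and 0.04 m and x of block4_c in the frame of drawer_floor between -0.082 and 0.082 m and y of block4_c in the frame of drawer_floor between -0.112 and 0.112 m and z of block4_c in the frame of drawer_floor between 0.005 and 0.04 m and x of block5_c in the frame of drawer_floor between -0.082 and 0.082 m and y of block5_c in the frame of drawer_floor between -0.112 and 0.112 m and z of block5_c in the frame of drawer_floor between 0.005 and 0.04 m and x of block6_c in the frame of drawer_floor between -0.082 and 0.082 m and y of block6_c in the frame of drawer_floor between -0.112 and 0.112 m and z of block6_c in the frame of drawer_floor between 0.005 and 0.04 m and contact force between the fingers and block1 below 0.1 N and contact force between the fingers and block2 below 0.1 N and contact force between the fingers and block3 below 0.1 N and contact force between the fingers and block4 below 0.1 N and contact force between the fingers and block5 below 0.1 N and contact force between the fingers and block6 below 0.1 N), for 0.3 s.
At the end, for the whole second after the job is handed in: the drawer is shut and held by its latch (within 4 mm of flush), and every block present lies at rest in it, in one layer on its floor (its centre over the floor and less than 40 mm above it) (value of joint drawer between -0.003 and 0.004 m and x of block1_c in the frame of drawer_floor between -0.082 and 0.082 m and y of block1_c in the frame of drawer_floor between -0.112 and 0.112 m and z of block1_c in the frame of drawer_floor between 0.005 and 0.04 m and x of block2_c in the frame of drawer_floor between -0.082 and 0.082 m and y of block2_c in the frame of drawer_floor between -0.112 and 0.112 m and z of block2_c in the frame of drawer_floor between 0.005 and 0.04 m and x of block3_c in the frame of drawer_floor between -0.082 and 0.082 m and y of block3_c in the frame of drawer_floor between -0.112 and 0.112 m and z of block3_c in the frame of drawer_floor between 0.005 and 0.04 m and x of block4_c in the frame of drawer_floor between -0.082 and 0.082 m and y of block4_c in the frame of drawer_floor between -0.112 and 0.112 m and z of block4_c in the frame of drawer_floor between 0.005 and 0.04 m and x of block5_c in the frame of drawer_floor between -0.082 and 0.082 m and y of block5_c in the frame of drawer_floor between -0.112 and 0.112 m and z of block5_c in the frame of drawer_floor between 0.005 and 0.04 m and x of block6_c in the frame of drawer_floor between -0.082 and 0.082 m and y of block6_c in the frame of drawer_floor between -0.112 and 0.112 m and z of block6_c in the frame of drawer_floor between 0.005 and 0.04 m and linear speed of each of block1, block2, block3, block4, block5, block6 below 0.02 m/s); the robot touches nothing.
It fails at once if the adjustable spanner is shifted by more than 30 mm (distance of spanner from where it was at the start of the episode above 0.03 m).
It fails at once if the pressure gauge is shifted by more than 30 mm (distance of gauge from where it was at the start of the episode above 0.03 m).
It fails at once if the brake shoe near the robot is shifted by more than 30 mm (distance of shoe_a from where it was at the start of the episode above 0.03 m).
It fails at once if the brake shoe beyond the mould is shifted by more than 30 mm (distance of shoe_b from where it was at the start of the episode above 0.03 m).
It fails at once if the pressure gauge is tipped over (angle between gauge's own z axis and vertical above 0.6 rad).
Of block1, block2, block3, block4, block5, block6 only 4 to 6 are there at a start; the rules pass over those that are not, and their reading is None.
At some moment in a run one of block5, block6 may be knocked a few centimetres aside while the robot is not near it.
Once in a run the grip may slacken for a moment while it holds something.
It also fails if it takes over 210 s, if anything falls off the work surface, if the arm or the gripper's body presses on something with over 40 N, if the wrist force passes 120 N, or if a joint passes its speed limit or range.

## Working session

There is one attempt and no reset: what is moved stays moved. The work goes in short steps, Python scripts to look and compute and a tool call to move; the robot and the scene stay as the last step left them, time stands still between calls to the robot, and variables do not carry over. Pictures are saved under pics/ and viewed, and the job is handed in when it is done.

Besides the shell and the picture viewer there is one more tool, called after "Request:" in YAML: its name, and indented under it one key for each argument. play_rows: Moves the arm, as the interface text tells. Its arguments: {"type":"object","properties":{"plan":{"type":"array"},"force":{"type":"number"}},"required":["plan"]}

```bash
ls; mkdir -p pics; cat > h.py <<'E'
import numpy as np, cv2
from cell import manip
def cam(n):
    c=manip.read_camera(n); c['f']=c['img'].shape[0]/2/np.tan(np.radians(c['fov_y'])/2)
    c['K']=np.array([[c['f'],0,c['cx']],[0,c['f'],c['cy']],[0,0,1]]); c['D']=np.array(c['distortion'],float); return c
def ray(c,uv):
    p=cv2.undistortPoints(np.array(uv,float).reshape(-1,1,2),c['K'],c['D']).reshape(-1,2)
    R=np.array(c['R']);t=np.array(c['t'])
    d=np.c_[p,np.ones(len(p))]
    return -R.T@t, d@R
def plane(c,uv,z):
    o,d=ray(c,uv); s=(z-o[2])/d[:,2]; return o+d*s[:,None]
def deproj(c,uv):
    uv=np.array(uv).reshape(-1,2).astype(int); z=c['z_map'][uv[:,1],uv[:,0]]
    o,d=ray(c,uv); return o+d*z[:,None]
def proj(c,X):
    R=np.array(c['R']);t=np.array(c['t'])
    return cv2.projectPoints(np.array(X,float).reshape(-1,1,3),cv2.Rodrigues(R)[0],t,c['K'],c['D'])[0].reshape(-1,2)
def save(c,n,crop=None,k=1):
    im=c['img'][...,::-1]
    if crop: im=im[crop[1]:crop[3],crop[0]:crop[2]]
    if k!=1: im=cv2.resize(im,None,fx=k,fy=k,interpolation=cv2.INTER_CUBIC)
    cv2.imwrite('pics/'+n,im)
def cloud(c):
    h,w=c['z_map'].shape
    uv=np.stack(np.meshgrid(np.arange(w),np.arange(h)),-1).reshape(-1,2)
    o,d=ray(c,uv); return (o+d*c['z_map'].reshape(-1,1)).reshape(h,w,3)
E
python3 - <<'E'
from h import *
s=manip.read_state();print({k:np.round(v,3) for k,v in s.items()})
for n in ['scene','top','wrist']:
    c=cam(n);save(c,n+'0.png',k=1.5);print(n,c['f'],-np.array(c['R']).T@c['t'],c['D'])
E
```

```text
pics
{'time': np.float64(0.0), 'joint_positions': array([ 1.069,  0.092,  1.232, -0.   ,  1.82 , -0.057]), 'joint_vel': array([-0.001, -0.001,  0.001,  0.001,  0.002, -0.   ]), 'tau': array([-0.0000e+00, -4.4648e+01, -4.0642e+01,  7.0000e-02,  3.0000e-02,
       -0.0000e+00]), 'eef_pos': array([0.258, 0.541, 0.222]), 'tool_rot': array([-0.   ,  0.221,  0.975, -0.001]), 'force': array([0.352, 0.056, 0.392]), 'ft_torque': array([ 0.001,  0.045, -0.034]), 'gripper_width': np.float64(0.088)}
scene 392.09569483070055 [ 0.89271405 -0.38694679  0.93404021] [0.00453302 0.         0.         0.         0.        ]
top 352.0759772619207 [0.3866407  0.00517966 1.17122748] [-0.0593572  0.         0.         0.         0.       ]
wrist 283.68171417890954 [0.1862581  0.57540426 0.3836417 ] [-0.03978272  0.          0.          0.          0.        ]
```

View pics/scene0.png

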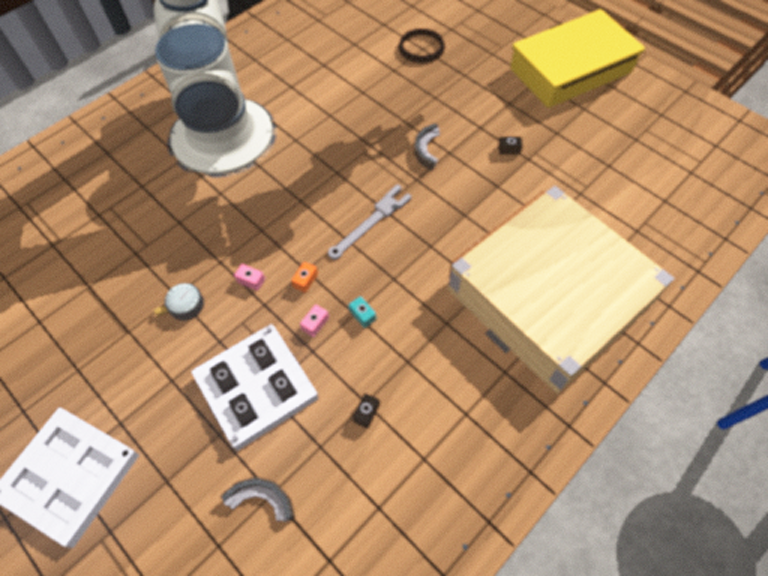

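View pics/top0.png

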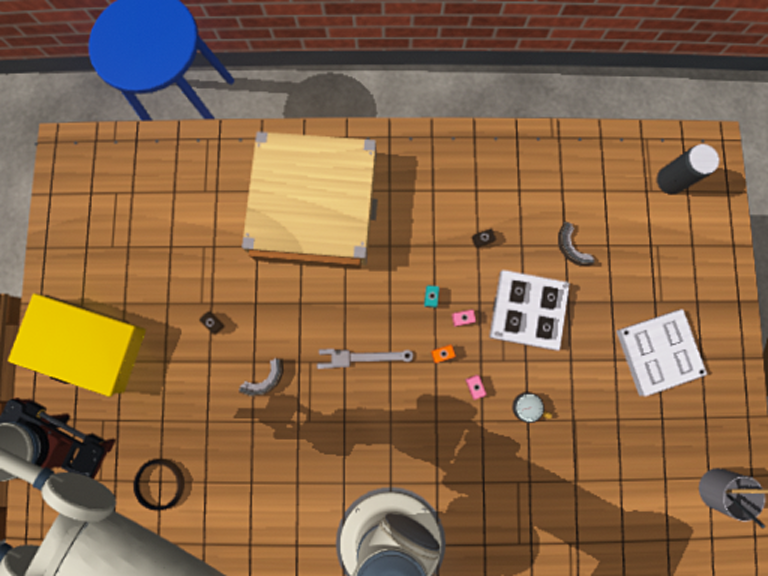

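View pics/wrist0.png

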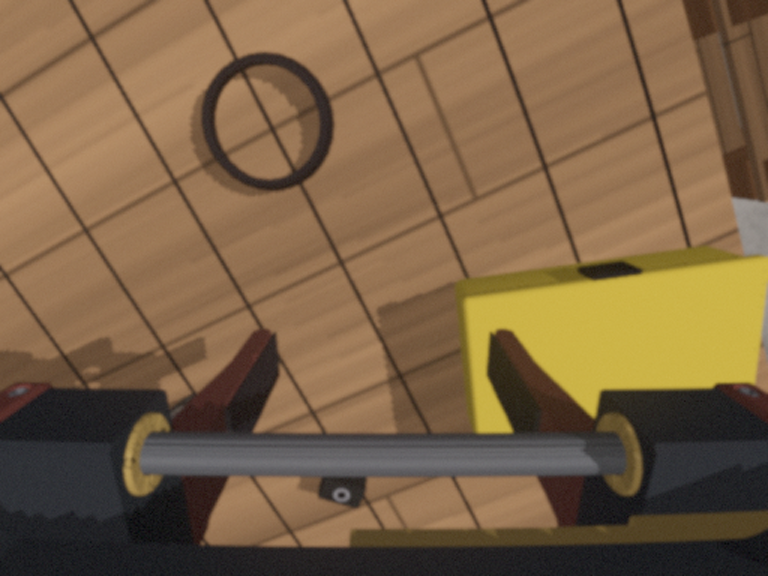

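The top view (768 px scale) shows:
- **Chest:** at (312,197), with the drawer slat on its lower, robot-facing edge at about (308,258).
- **Mould:** at (531,310), with four black blocks at (518,292), (550,297), (514,321) and (546,327).
- **Loose black blocks:** at (484,238) and (210,322).
- **Look-alikes:** turquoise at (431,296), pink at (464,317) and (476,387), orange at (443,354). These are not wanted.

Next I'll measure positions and check close crops.

```bash
python3 - <<'E'
from h import *
c=cam('top'); im=c['img']; P=cloud(c)
save(c,'cropA.png',(270,130,410,280),4)
# black blobs near
hsv=cv2.cvtColor(im,cv2.COLOR_RGB2HSV)
Z=P[...,2]
for lo,hi in [((0,0,0),(180,140,70))]:
    m=cv2.inRange(hsv,lo,hi); m[(Z<0.012)|(Z>0.06)]=0
    m=cv2.morphologyEx(m,cv2.MORPH_OPEN,np.ones((3,3)))
    n,l,st,ce=cv2.connectedComponentsWithStats(m)
    for i in range(1,n):
        if st[i,4]>40:
            z=np.median(Z[l==i]); r=cv2.minAreaRect(np.argwhere(l==i)[:,::-1].astype(np.float32))
            print(st[i],np.round(ce[i]*1.5),'z',round(float(z),3),np.round(plane(c,[ce[i]],z)[0],4),np.round(r[1],1),round(r[2]))
# mould
m=((im.min(2)>150)&(hsv[...,1]<40)&(abs(Z-.026)<.012)).astype(np.uint8)
n,l,st,ce=cv2.connectedComponentsWithStats(m)
for i in range(1,n):
    if st[i,4]>300:
        ct=cv2.findContours((l==i).astype(np.uint8),0,2)[0][0]; r=cv2.minAreaRect(ct); b=plane(c,cv2.boxPoints(r),.026)
        print('mould',r,np.round(b,3).tolist(),b.mean(0), np.linalg.norm(b[1]-b[0]),np.linalg.norm(b[2]-b[1]))
# chest
m=((abs(Z-.085)<.012)&(P[...,0]>.3)&(P[...,1]>-.1)&(P[...,1]<.4)).astype(np.uint8)
ct=max(cv2.findContours(m,0,2)[0],key=cv2.contourArea); r=cv2.minAreaRect(ct); b=plane(c,cv2.boxPoints(r),.085);print('chest',r,np.round(b,3).tolist(),b.mean(0),np.linalg.norm(b[1]-b[0]),np.linalg.norm(b[2]-b[1]))
c2=cam('scene');save(c2,'cropB.png',(290,120,460,265),4);
E
```

```text
[439 111  17  18 165] [668. 181.] z 0.035 [ 0.7833 -0.635   0.0353] [18.9 11.8] 55
[316 156   7   8  41] [478. 240.] z 0.026 [ 0.6476 -0.1961  0.0262] [7. 6.] 90
[361 192   9  14  79] [547. 299.] z 0.041 [ 0.5148 -0.3404  0.0414] [13.  8.] 90
[358 211  11  15  99] [544. 327.] z 0.041 [ 0.4527 -0.3308  0.041 ] [ 9.4 13.8] 6
[337 215   9   6  42] [511. 327.] z 0.042 [ 0.4535 -0.26    0.042 ] [5. 8.] 90
[487 338   9   6  41] [736. 511.] z 0.035 [ 0.059  -0.7371  0.0353] [5. 8.] 90
mould ((353.4144287109375, 206.48487854003906), (46.40068435668945, 45.76346969604492), 10.007979393005371) [[0.432, -0.217, 0.026], [0.58, -0.247, 0.026], [0.553, -0.399, 0.026], [0.405, -0.366, 0.026]] [ 0.49259187 -0.30719814  0.026     ] 0.15149983916197976 0.1539703736415363
mould ((441.32537841796875, 234.42616271972656), (46.56103515625, 45.31159210205078), 70.64100646972656) [[0.447, -0.501, 0.026], [0.496, -0.65, 0.026], [0.35, -0.692, 0.026], [0.304, -0.544, 0.026]] [ 0.39924441 -0.5969085   0.026     ] 0.156981354623502 0.15145035031352969
chest ((205.4352264404297, 131.20172119140625), (82.64862060546875, 84.27249145507812), 5.273896217346191) [[0.605, 0.314, 0.085], [0.886, 0.3, 0.085], [0.857, 0.03, 0.085], [0.58, 0.054, 0.085]] [0.73201709 0.17426632 0.085     ] 0.2807789880358223 0.27151493541389016
```

View pics/cropA.png

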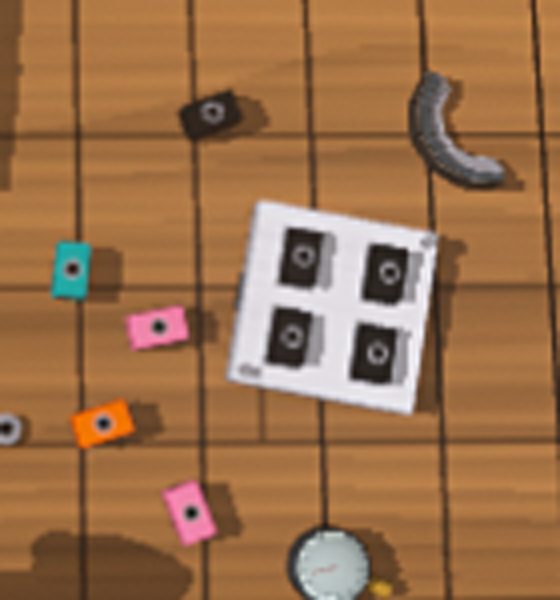

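View pics/cropB.png

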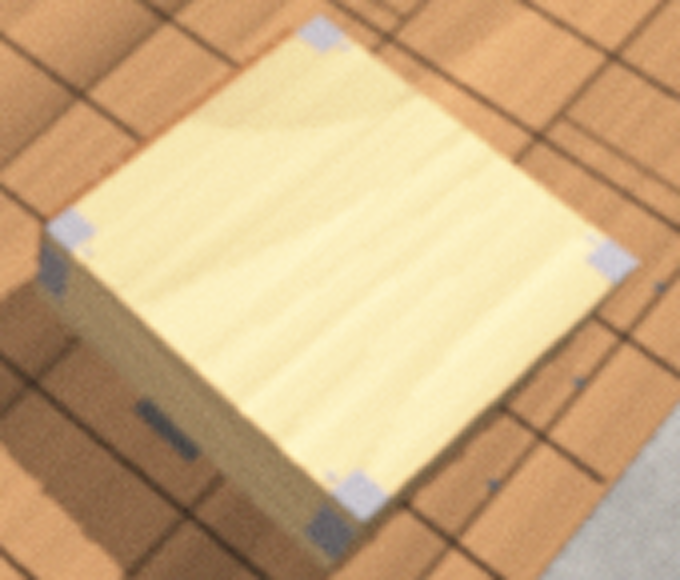

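```bash
python3 - <<'E'
from h import *
c=cam('wrist'); print(np.round(c['R'],3))
E
```

```text
[[ 0.43   0.903 -0.001]
 [ 0.865 -0.412  0.285]
 [ 0.257 -0.123 -0.959]]
```

Request:
play_rows:
  plan:
    - {"dx":35,"dy":-40,"dz":10,"rz":0.13}
    - {"dx":65,"dy":-80,"dz":20,"rz":0.26}
    - {"dx":95,"dy":-120,"dz":30,"rz":0.39}
    - {"dx":120,"dy":-160,"dz":30,"rz":0.54}
    - {"dx":150,"dy":-200,"dz":30,"rz":0.54}
    - {"dx":175,"dy":-240,"dz":30,"rz":0.54}
    - {"dx":195,"dy":-285,"dz":30,"rz":0.54}
    - {"dx":210,"dy":-330,"dz":30,"rz":0.54}

```text
invalid input
```

Request:
play_rows:
  plan:
    - {"dx":35,"dy":-40,"dz":10,"rx":0,"ry":0,"rz":0.13,"hand":0}
    - {"dx":65,"dy":-80,"dz":20,"rx":0,"ry":0,"rz":0.26,"hand":0}
    - {"dx":95,"dy":-120,"dz":30,"rx":0,"ry":0,"rz":0.39,"hand":0}
    - {"dx":120,"dy":-160,"dz":30,"rx":0,"ry":0,"rz":0.54,"hand":0}
    - {"dx":150,"dy":-200,"dz":30,"rx":0,"ry":0,"rz":0.54,"hand":0}
    - {"dx":175,"dy":-240,"dz":30,"rx":0,"ry":0,"rz":0.54,"hand":0}
    - {"dx":195,"dy":-285,"dz":30,"rx":0,"ry":0,"rz":0.54,"hand":0}
    - {"dx":210,"dy":-330,"dz":30,"rx":0,"ry":0,"rz":0.54,"hand":0}

```text
time: 1.1
eef_pos: [0.4686, 0.2106, 0.2524]
tool_rot: [-0.0, -0.048, 0.999, -0.0]
force: [1.0, 0.2, 0.9]
gripper_width: 0.0875
```

```bash
python3 - <<'E'
from h import *
c=cam('wrist');save(c,'w1.png',k=1.5)
c=cam('scene');save(c,'s1.png',k=1.5)
E
```

```text
(no output)
```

View pics/w1.png

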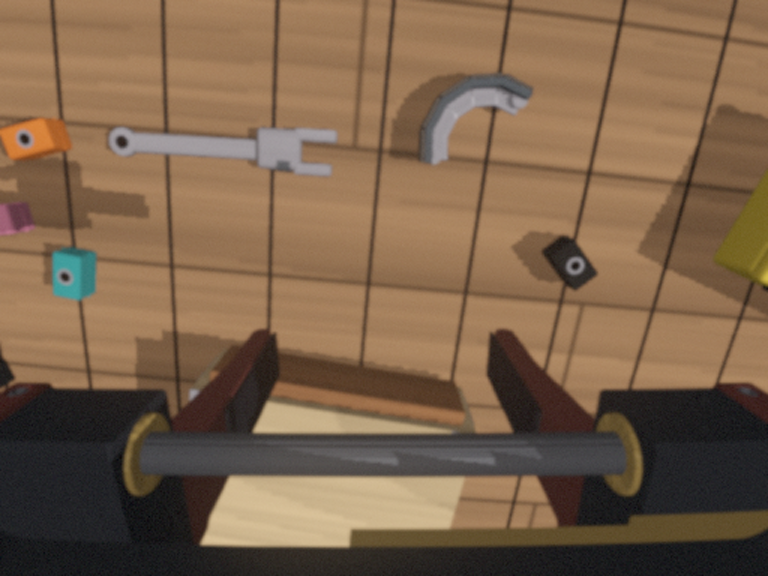

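The wrist view shows the brown slat under the chest's near edge at (365,392), between the fingers. The spanner is at (225,145), the shoe at (470,110) and loose block 5 or 6 at (570,262). Now I'll measure the slat and chest edge.

```bash
python3 - <<'E'
from h import *
c=cam('wrist'); P=cloud(c)
for u in (200,220,240,260,280,300):
    print('col',u)
    for v in range(232,290,3):
        p=P[v,u]; print(v,np.round(p,4).tolist(),c['img'][v,u].tolist())
    
E
```

```text
col 200
232 [0.5927, 0.1297, -0.0012] [151, 117, 84]
235 [0.5975, 0.13, -0.0003] [116, 88, 61]
238 [0.5925, 0.1336, 0.0198] [81, 55, 35]
241 [0.5922, 0.1355, 0.0301] [78, 52, 32]
244 [0.5939, 0.1367, 0.0363] [90, 62, 41]
247 [0.5928, 0.1387, 0.0473] [91, 63, 43]
250 [0.5939, 0.14, 0.054] [90, 61, 38]
253 [0.5938, 0.1415, 0.0623] [88, 63, 45]
256 [0.5933, 0.1431, 0.0712] [129, 92, 61]
259 [0.5981, 0.1432, 0.071] [153, 106, 70]
262 [0.6018, 0.1436, 0.0725] [151, 107, 72]
265 [0.6063, 0.1438, 0.0728] [136, 98, 67]
268 [0.6072, 0.1449, 0.0788] [118, 99, 75]
271 [0.6079, 0.146, 0.0848] [188, 166, 128]
274 [0.6128, 0.1461, 0.0844] [199, 176, 137]
277 [0.6163, 0.1465, 0.0861] [200, 177, 137]
280 [0.6224, 0.1463, 0.0841] [200, 176, 136]
283 [0.6274, 0.1464, 0.0837] [199, 176, 138]
286 [0.6314, 0.1467, 0.0849] [199, 178, 139]
289 [0.4419, 0.1895, 0.3453] [115, 98, 79]
col 220
232 [0.5889, 0.1619, 0.0007] [167, 130, 96]
235 [0.3903, 0.2008, 0.4146] [152, 118, 85]
238 [0.6, 0.1623, -0.0005] [117, 88, 64]
241 [0.5955, 0.1643, 0.0185] [82, 58, 36]
244 [0.5951, 0.1656, 0.0289] [85, 59, 41]
247 [0.
[... 3426 characters left out ...]
] [167, 130, 97]
244 [0.5986, 0.292, 0.0009] [161, 125, 91]
247 [0.6049, 0.2931, -0.0009] [170, 132, 97]
250 [0.6105, 0.2939, -0.0011] [169, 133, 97]
253 [0.6066, 0.2908, 0.016] [97, 71, 51]
256 [0.6057, 0.289, 0.0273] [81, 55, 37]
259 [0.6061, 0.2878, 0.0356] [81, 56, 37]
262 [0.606, 0.2864, 0.0446] [86, 58, 39]
265 [0.6061, 0.2851, 0.0528] [85, 58, 37]
268 [0.6054, 0.2836, 0.062] [87, 62, 44]
271 [0.6055, 0.2825, 0.0697] [112, 78, 53]
274 [0.6087, 0.2826, 0.0722] [159, 113, 74]
277 [0.6142, 0.2835, 0.0711] [159, 113, 75]
280 [0.6188, 0.2841, 0.0714] [130, 92, 61]
283 [0.6178, 0.2826, 0.08] [112, 95, 69]
286 [0.6194, 0.2822, 0.0847] [179, 156, 122]
289 [0.4398, 0.2182, 0.3448] [108, 94, 76]
```

```bash
python3 - <<'E'
from h import *
c=cam('wrist'); P=cloud(c)
a=np.radians(-5.0); X=np.array([np.cos(a),np.sin(a)]);Y=np.array([-X[1],X[0]])
m=(P[...,2]>.03)&(P[...,2]<.068)&(P[...,0]>.57)&(P[...,0]<.63)
q=P[m][:,:2]; print('slat',(q@X).mean(),np.percentile(q@Y,[0,1,99,100]),np.polyfit(q@Y,q@X,1))
m=(abs(P[...,2]-.085)<.004)&(P[...,0]>.57)
q=P[m][:,:2]; print('top',(q@X).min(),np.percentile(q@Y,[0,.5,99.5,100]))
c=cam('top');P=cloud(c)
m=(abs(P[...,2]-.085)<.006)&(P[...,0]>.55)&(P[...,1]>0)&(P[...,1]<.35)
q=P[m][:,:2]; print('top',np.percentile(q@X,[0,1,99,100]),np.percentile(q@Y,[0,1,99,100]))
m=(abs(P[...,2]-.072)<.004)&(P[...,0]>.55)&(P[...,1]>0)&(P[...,1]<.35)
q=P[m][:,:2]; print('slattop',np.percentile(q@X,[0,1,99,100]),np.percentile(q@Y,[0,1,99,100]))
E
```

```text
slat 0.5795787446409453 [0.10382273 0.10572957 0.3629734  0.36544889] [-0.00483868  0.58080655]
top 0.5895557174089392 [0.10446848 0.12346694 0.36350126 0.36581618]
top [0.58841301 0.59119348 0.84824687 0.85251142] [0.10467093 0.10729286 0.36395336 0.36844059]
slattop [0.57582594 0.57606644 0.83619742 0.85005921] [0.10392449 0.10469337 0.33247227 0.33651017]
```

Request:
play_rows:
  plan:
    - {"dx":10,"dy":-6,"dz":-40,"rx":0,"ry":0,"rz":0,"hand":1}
    - {"dx":20,"dy":-12,"dz":-80,"rx":0,"ry":0,"rz":0,"hand":1}
    - {"dx":31,"dy":-18,"dz":-120,"rx":0,"ry":0,"rz":0,"hand":1}
    - {"dx":31,"dy":-18,"dz":-160,"rx":0,"ry":0,"rz":0,"hand":1}
    - {"dx":31,"dy":-18,"dz":-205,"rx":0,"ry":0,"rz":0,"hand":1}
    - {"dx":60,"dy":-21,"dz":-205,"rx":0,"ry":0,"rz":0,"hand":1}
    - {"dx":98,"dy":-24,"dz":-205,"rx":0,"ry":0,"rz":0,"hand":1}
    - {"dx":98,"dy":-24,"dz":-205,"rx":0,"ry":0,"rz":0,"hand":1}
  force: 20

```text
time: 2.15
eef_pos: [0.5671, 0.1899, 0.0452]
tool_rot: [-0.001, -0.048, 0.999, -0.0]
force: [-0.4, -0.5, 0.9]
gripper_width: 0.027
```

Request:
play_rows:
  plan:
    - {"dx":8,"dy":-1,"dz":0,"rx":0,"ry":0,"rz":0,"hand":1}
    - {"dx":14,"dy":-1,"dz":0,"rx":0,"ry":0,"rz":0,"hand":1}
    - {"dx":18,"dy":-1,"dz":0,"rx":0,"ry":0,"rz":0,"hand":1}
    - {"dx":20,"dy":-1,"dz":0,"rx":0,"ry":0,"rz":0,"hand":1}
    - {"dx":22,"dy":-1,"dz":0,"rx":0,"ry":0,"rz":0,"hand":1}

```text
time: 2.65
eef_pos: [0.587, 0.1879, 0.0484]
tool_rot: [-0.001, -0.048, 0.999, 0.0]
force: [-6.2, 0.1, 3.5]
gripper_width: 0.0003
```

Request:
play_rows:
  plan:
    - {"dx":2,"dy":0,"dz":0,"rx":0,"ry":0,"rz":0,"hand":1}
    - {"dx":4,"dy":0,"dz":0,"rx":0,"ry":0,"rz":0,"hand":1}

```text
time: 2.85
eef_pos: [0.5909, 0.1876, 0.0483]
tool_rot: [-0.001, -0.048, 0.999, -0.0]
force: [-5.9, -1.2, 3.5]
gripper_width: 0.0002
```

Request:
play_rows:
  plan:
    - {"dx":2,"dy":0,"dz":0,"rx":0,"ry":0,"rz":0,"hand":1}
    - {"dx":3,"dy":0,"dz":0,"rx":0,"ry":0,"rz":0,"hand":1}

```text
time: 3.05
eef_pos: [0.5939, 0.1874, 0.0483]
tool_rot: [-0.001, -0.048, 0.999, -0.0]
force: [-5.4, -0.6, 3.2]
gripper_width: 0.0007
```

Request:
play_rows:
  plan:
    - {"dx":1,"dy":0,"dz":0,"rx":0,"ry":0,"rz":0,"hand":1}
    - {"dx":2,"dy":0,"dz":0,"rx":0,"ry":0,"rz":0,"hand":1}

```text
time: 3.25
eef_pos: [0.5958, 0.1873, 0.0483]
tool_rot: [-0.001, -0.048, 0.999, -0.0]
force: [-6.8, -2.0, 4.6]
gripper_width: 0.0002
```

Request:
play_rows:
  plan:
    - {"dx":1,"dy":0,"dz":0,"rx":0,"ry":0,"rz":0,"hand":1}

```text
time: 3.35
eef_pos: [0.5959, 0.1872, 0.0482]
tool_rot: [-0.002, -0.048, 0.999, -0.0]
force: [-12.0, -2.3, 6.6]
gripper_width: 0.0005
```

At the stop (12 N). Next I'll retreat quickly.

Request:
play_rows:
  plan:
    - {"dx":-50,"dy":4,"dz":0,"rx":0,"ry":0,"rz":0,"hand":1}
    - {"dx":-95,"dy":8,"dz":5,"rx":0,"ry":0,"rz":0,"hand":1}
    - {"dx":-120,"dy":10,"dz":40,"rx":0,"ry":0,"rz":0,"hand":1}
    - {"dx":-120,"dy":10,"dz":85,"rx":0,"ry":0,"rz":0,"hand":1}
    - {"dx":-120,"dy":10,"dz":130,"rx":0,"ry":0,"rz":0,"hand":1}

```text
time: 3.85
eef_pos: [0.4764, 0.1975, 0.1788]
tool_rot: [-0.0, -0.048, 0.999, -0.0]
force: [1.2, 0.4, 0.5]
gripper_width: 0.0007
```

```bash
cat >> h.py <<'E'
A=np.radians(-5.0); DX=np.array([np.cos(A),np.sin(A)]);DY=np.array([-DX[1],DX[0]])
def drawer(c,zt=.072):
    P=cloud(c);q=P[...,:2]@DX; y=P[...,:2]@DY
    m=(abs(P[...,2]-zt)<.004)&(q>.40)&(q<.588)&(y>.12)&(y<.34)
    return m.sum(),np.percentile(q[m],[2,10,50,90,98]).round(4) if m.sum() else None
E
python3 - <<'E'
from h import *
print(manip.read_state()['eef_pos'])
c=cam('wrist');save(c,'w2.png',k=1.5);print(drawer(c))
c=cam('top');print(drawer(c));save(c,'t2.png',k=1.5)
E
```

```text
[0.47644855 0.19750516 0.17882663]
(np.int64(1796), array([0.524 , 0.5246, 0.5307, 0.5393, 0.5412]))
(np.int64(193), array([0.5222, 0.5233, 0.5318, 0.5384, 0.5397]))
```

View pics/w2.png

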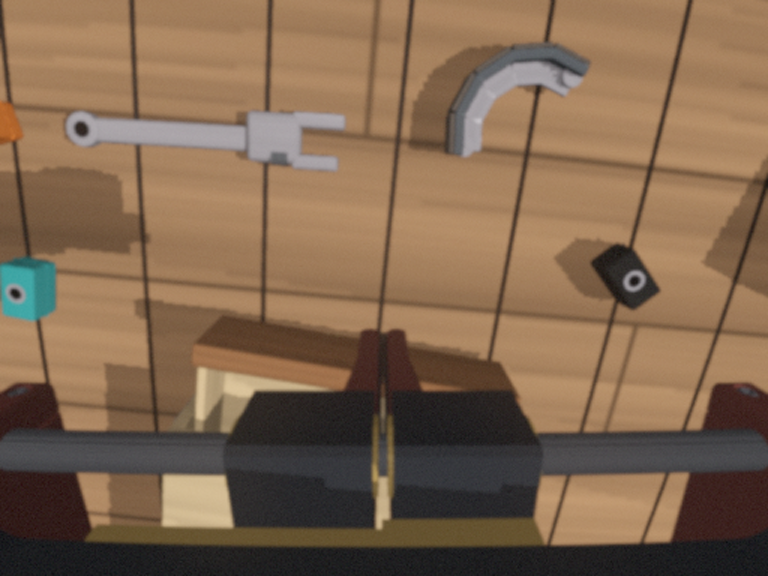

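Request:
play_rows:
  plan:
    - {"dx":48,"dy":-6,"dz":0,"rx":0,"ry":0,"rz":0,"hand":1}
    - {"dx":90,"dy":-11,"dz":0,"rx":0,"ry":0,"rz":0,"hand":1}
    - {"dx":108,"dy":-13,"dz":0,"rx":0,"ry":0,"rz":0,"hand":1}
    - {"dx":108,"dy":-13,"dz":-20,"rx":0,"ry":0,"rz":0,"hand":1}
    - {"dx":108,"dy":-13,"dz":-65,"rx":0,"ry":0,"rz":0,"hand":1}
    - {"dx":108,"dy":-13,"dz":-105,"rx":0,"ry":0,"rz":0,"hand":1}
    - {"dx":108,"dy":-13,"dz":-132,"rx":0,"ry":0,"rz":0,"hand":1}
    - {"dx":108,"dy":-13,"dz":-132,"rx":0,"ry":0,"rz":0,"hand":1}

```text
time: 4.75
eef_pos: [0.5825, 0.1836, 0.0395]
tool_rot: [-0.005, -0.047, 0.999, -0.001]
force: [-0.8, 0.2, -0.3]
gripper_width: 0.0008
```

Request:
play_rows:
  plan:
    - {"dx":-15,"dy":1,"dz":0,"rx":0,"ry":0,"rz":0,"hand":1}
    - {"dx":-30,"dy":3,"dz":0,"rx":0,"ry":0,"rz":0,"hand":1}
    - {"dx":-45,"dy":4,"dz":0,"rx":0,"ry":0,"rz":0,"hand":1}
    - {"dx":-60,"dy":5,"dz":0,"rx":0,"ry":0,"rz":0,"hand":1}
    - {"dx":-75,"dy":7,"dz":0,"rx":0,"ry":0,"rz":0,"hand":1}
    - {"dx":-86,"dy":8,"dz":0,"rx":0,"ry":0,"rz":0,"hand":1}
    - {"dx":-92,"dy":8,"dz":0,"rx":0,"ry":0,"rz":0,"hand":1}
    - {"dx":-95,"dy":8,"dz":0,"rx":0,"ry":0,"rz":0,"hand":1}

```text
time: 5.55
eef_pos: [0.4911, 0.1928, 0.0467]
tool_rot: [0.001, -0.048, 0.999, 0.0]
force: [0.6, 0.0, -0.2]
gripper_width: 0.0006
```

Request:
play_rows:
  plan:
    - {"dx":8,"dy":-1,"dz":0,"rx":0,"ry":0,"rz":0,"hand":1}
    - {"dx":8,"dy":-1,"dz":40,"rx":0,"ry":0,"rz":0,"hand":0.4}
    - {"dx":8,"dy":-1,"dz":80,"rx":0,"ry":0,"rz":0,"hand":0.4}
    - {"dx":8,"dy":-1,"dz":120,"rx":0,"ry":0,"rz":0,"hand":0.4}
    - {"dx":8,"dy":-50,"dz":140,"rx":0,"ry":0,"rz":0,"hand":0.4}
    - {"dx":8,"dy":-100,"dz":140,"rx":0,"ry":0,"rz":0,"hand":0.4}
    - {"dx":0,"dy":-150,"dz":140,"rx":0,"ry":0,"rz":0,"hand":0.4}
    - {"dx":0,"dy":-200,"dz":140,"rx":0,"ry":0,"rz":0,"hand":0.4}

```text
time: 6.35
eef_pos: [0.4911, -0.0062, 0.1862]
tool_rot: [0.0, -0.048, 0.999, -0.0]
force: [1.6, -0.4, 0.2]
gripper_width: 0.0511
```

```bash

python3 - <<'E'
from h import *
print(manip.read_state()['eef_pos'],manip.read_state()['gripper_width'],manip.read_state()['joint_positions'])
c=cam('wrist');save(c,'w3.png',k=1.5)
c=cam('top');print(drawer(c));save(c,'t3.png',k=1.5)
E
```

```text
[ 0.49109198 -0.00617047  0.18617042] 0.051095172203054505 [-8.17934835e-02 -2.08270934e-01  1.58298887e+00 -7.72900339e-05
  1.76595971e+00 -1.74827888e+00]
(np.int64(364), array([0.4379, 0.4393, 0.4466, 0.4538, 0.4552]))
```

View pics/t3.png

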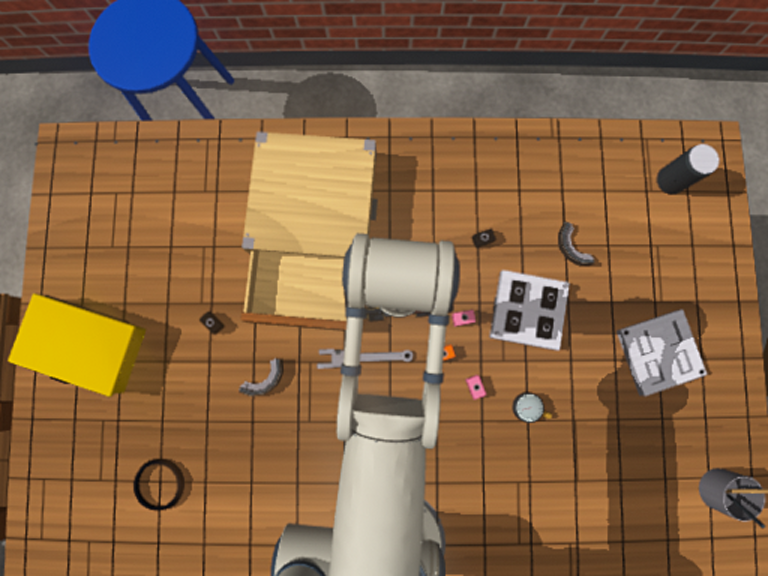

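View pics/w3.png

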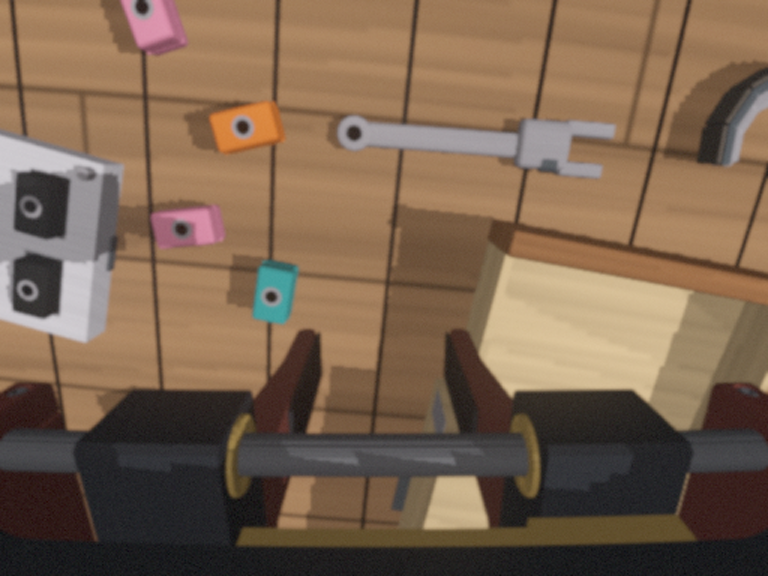

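The drawer is fully open, with its face at 0.438 along the drawer axis (travel about 0.14). The top view shows loose blocks still at (484,238) and (210,322). Next I'll look at the mould from close up.

Request:
play_rows:
  plan:
    - {"dx":10,"dy":-45,"dz":10,"rx":0,"ry":0,"rz":-0.1,"hand":0.4}
    - {"dx":20,"dy":-90,"dz":20,"rx":0,"ry":0,"rz":-0.2,"hand":0.4}
    - {"dx":30,"dy":-135,"dz":30,"rx":0,"ry":0,"rz":-0.3,"hand":0.4}
    - {"dx":40,"dy":-180,"dz":30,"rx":0,"ry":0,"rz":-0.3,"hand":0.4}
    - {"dx":50,"dy":-225,"dz":30,"rx":0,"ry":0,"rz":-0.3,"hand":0.4}
    - {"dx":60,"dy":-265,"dz":30,"rx":0,"ry":0,"rz":-0.3,"hand":0.4}
    - {"dx":70,"dy":-300,"dz":30,"rx":0,"ry":0,"rz":-0.3,"hand":0.4}
    - {"dx":70,"dy":-300,"dz":30,"rx":0,"ry":0,"rz":-0.3,"hand":0.4}

```text
time: 7.25
eef_pos: [0.5614, -0.308, 0.2128]
tool_rot: [-0.002, 0.104, 0.995, 0.0]
force: [0.6, 0.3, -1.4]
gripper_width: 0.0528
```

```bash
cat >> h.py <<'E'
def blocks(c,lo=.02,hi=.05):
    """dark blobs in depth band -> centre from top-face points, long-axis angle"""
    P=cloud(c);Z=P[...,2];hsv=cv2.cvtColor(c['img'],cv2.COLOR_RGB2HSV)
    m=((c['z_map']>0)&(Z>lo)&(Z<hi)&(P[...,0]>.25)).astype(np.uint8)
    dark=(c['img'].max(2)<95).astype(np.uint8)
    n,l,st,ce=cv2.connectedComponentsWithStats(m&dark)
    out=[]
    for i in range(1,n):
        if st[i,4]<60: continue
        q=P[l==i]; zt=np.percentile(q[:,2],85); q=q[abs(q[:,2]-zt)<.004]
        if len(q)<30: continue
        r=cv2.minAreaRect((q[:,:2]*1000).astype(np.float32))
        (cx,cy),(w,h),a=r
        if h>w: a+=90; w,h=h,w
        a=(a+90)%180-90
        out.append((round(cx),round(cy),round(zt*1000),round(w),round(h),round(a),ce[i].round().tolist()))
    return out
E
python3 - <<'E'
from h import *
print(manip.read_state()['eef_pos'])
c=cam('wrist');save(c,'w4.png',k=1.5)
for b in blocks(c):print(b)
P=cloud(c);m=(abs(P[...,2]-.026)<.003)&(P[...,0]<.6)&(P[...,1]<-.15)&(c['img'].min(2)>110)
m=cv2.morphologyEx(m.astype(np.uint8),cv2.MORPH_OPEN,np.ones((3,3)))
r=cv2.minAreaRect((P[m>0][:,:2]*1000).astype(np.float32));print(r)
E
```

```text
[ 0.56138633 -0.30803226  0.21276695]
(454, -335, 43, 44, 27, -10, [212.0, 88.0])
(468, -268, 43, 43, 27, -12, [272.0, 87.0])
(523, -105, 25, 42, 2, -7, [412.0, 108.0])
(519, -348, 42, 44, 27, -11, [215.0, 146.0])
(532, -280, 43, 44, 26, -10, [273.0, 145.0])
(656, -212, 29, 45, 28, -71, [339.0, 223.0])
(603, -425, 25, 55, 14, 68, [177.0, 219.0])
(667, -390, 25, 49, 7, -21, [213.0, 258.0])
((475.4681396484375, -386.81396484375), (448.4704284667969, 193.94369506835938), 69.13042449951172)
```

View pics/w4.png

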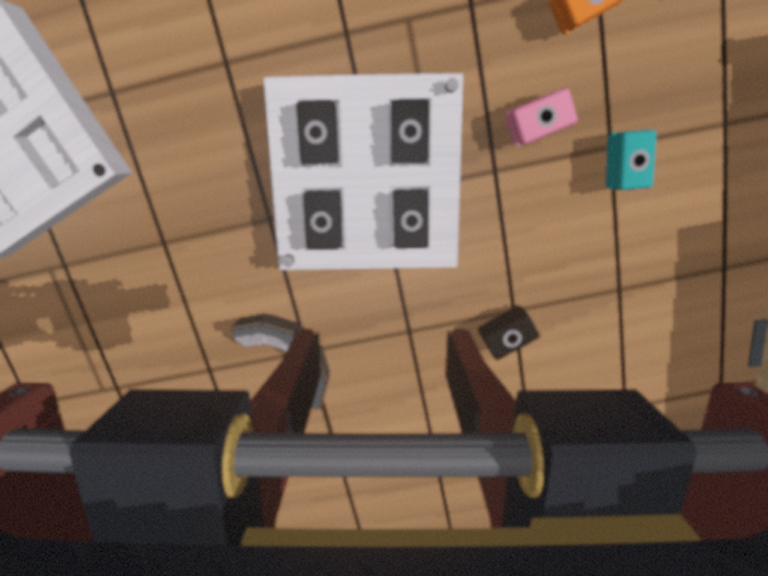

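The wrist view shows the four mould blocks at (318,131), (409,131), (322,220) and (411,219). The loose black block is at (508,335). Heights of 42–43 mm, the 66 × 70 mm spacing and the 44 × 27 mm sizes all fit. I'll start with block 4 at (532,-280) mm.

Request:
play_rows:
  plan:
    - {"dx":-15,"dy":14,"dz":-30,"rx":0,"ry":0,"rz":0.01,"hand":0.4}
    - {"dx":-29,"dy":28,"dz":-70,"rx":0,"ry":0,"rz":0.01,"hand":0.4}
    - {"dx":-29,"dy":28,"dz":-110,"rx":0,"ry":0,"rz":0.01,"hand":0.4}
    - {"dx":-29,"dy":28,"dz":-150,"rx":0,"ry":0,"rz":0.01,"hand":0.4}
    - {"dx":-29,"dy":28,"dz":-175,"rx":0,"ry":0,"rz":0.01,"hand":0.4}
    - {"dx":-29,"dy":28,"dz":-186,"rx":0,"ry":0,"rz":0.01,"hand":0.4}
    - {"dx":-29,"dy":28,"dz":-186,"rx":0,"ry":0,"rz":0.01,"hand":0.4}

```text
time: 8.0
eef_pos: [0.5319, -0.2749, 0.0291]
tool_rot: [-0.001, 0.097, 0.995, 0.0]
force: [-0.4, 0.2, 0.7]
gripper_width: 0.0524
```

Request:
play_rows:
  plan:
    - {"dx":0,"dy":0,"dz":0,"rx":0,"ry":0,"rz":0,"hand":0.9}
    - {"dx":0,"dy":0,"dz":0,"rx":0,"ry":0,"rz":0,"hand":0.9}
    - {"dx":0,"dy":0,"dz":0,"rx":0,"ry":0,"rz":0,"hand":0.9}
    - {"dx":0,"dy":0,"dz":0,"rx":0,"ry":0,"rz":0,"hand":0.9}
  force: 25

```text
time: 8.4
eef_pos: [0.5323, -0.2779, 0.0311]
tool_rot: [0.001, 0.098, 0.995, -0.002]
force: [-0.7, -5.6, 2.1]
gripper_width: 0.028
```

Request:
play_rows:
  plan:
    - {"dx":0,"dy":0,"dz":8,"rx":0,"ry":0,"rz":0,"hand":0.9}
    - {"dx":0,"dy":0,"dz":20,"rx":0,"ry":0,"rz":0,"hand":0.9}
    - {"dx":0,"dy":0,"dz":50,"rx":0,"ry":0,"rz":0,"hand":0.9}
    - {"dx":0,"dy":0,"dz":90,"rx":0,"ry":0,"rz":0,"hand":0.9}
    - {"dx":3,"dy":40,"dz":120,"rx":0,"ry":0,"rz":0.07,"hand":0.9}
    - {"dx":6,"dy":85,"dz":120,"rx":0,"ry":0,"rz":0.15,"hand":0.9}
    - {"dx":9,"dy":130,"dz":120,"rx":0,"ry":0,"rz":0.25,"hand":0.9}
    - {"dx":12,"dy":175,"dz":120,"rx":0,"ry":0,"rz":0.29,"hand":0.9}

```text
time: 9.2
eef_pos: [0.5439, -0.0991, 0.1512]
tool_rot: [0.001, -0.049, 0.999, 0.0]
force: [0.6, 0.4, -0.8]
gripper_width: 0.0282
```

Request:
play_rows:
  plan:
    - {"dx":4,"dy":45,"dz":0,"rx":0,"ry":0,"rz":0,"hand":0.9}
    - {"dx":8,"dy":90,"dz":0,"rx":0,"ry":0,"rz":0,"hand":0.9}
    - {"dx":12,"dy":135,"dz":0,"rx":0,"ry":0,"rz":0,"hand":0.9}
    - {"dx":17,"dy":180,"dz":0,"rx":0,"ry":0,"rz":0,"hand":0.9}
    - {"dx":21,"dy":220,"dz":0,"rx":0,"ry":0,"rz":0,"hand":0.9}
    - {"dx":21,"dy":231,"dz":-10,"rx":0,"ry":0,"rz":0,"hand":0.9}
    - {"dx":21,"dy":231,"dz":-50,"rx":0,"ry":0,"rz":0,"hand":0.9}
    - {"dx":21,"dy":231,"dz":-85,"rx":0,"ry":0,"rz":0,"hand":0.9}

```text
time: 10.0
eef_pos: [0.565, 0.1305, 0.0645]
tool_rot: [0.001, -0.048, 0.999, 0.0]
force: [0.6, 0.3, -1.5]
gripper_width: 0.0282
```

Request:
play_rows:
  plan:
    - {"dx":0,"dy":0,"dz":-20,"rx":0,"ry":0,"rz":0,"hand":0.9}
    - {"dx":0,"dy":0,"dz":-29,"rx":0,"ry":0,"rz":0,"hand":0.9}
    - {"dx":0,"dy":0,"dz":-30,"rx":0,"ry":0,"rz":0,"hand":0.9}

```text
time: 10.3
eef_pos: [0.5651, 0.129, 0.0351]
tool_rot: [0.0, -0.047, 0.999, -0.0]
force: [-0.0, 0.3, -0.4]
gripper_width: 0.0276
```

Release with a modest opening, lift, and head back to the mould.

Request:
play_rows:
  plan:
    - {"dx":0,"dy":0,"dz":-1,"rx":0,"ry":0,"rz":0,"hand":0.5}
    - {"dx":0,"dy":0,"dz":-1,"rx":0,"ry":0,"rz":0,"hand":0.5}
    - {"dx":0,"dy":0,"dz":10,"rx":0,"ry":0,"rz":0,"hand":0.5}
    - {"dx":0,"dy":0,"dz":45,"rx":0,"ry":0,"rz":0,"hand":0.5}
    - {"dx":0,"dy":0,"dz":85,"rx":0,"ry":0,"rz":0,"hand":0.5}
    - {"dx":0,"dy":0,"dz":115,"rx":0,"ry":0,"rz":0,"hand":0.5}
    - {"dx":-5,"dy":-50,"dz":135,"rx":0,"ry":0,"rz":-0.1,"hand":0.45}
    - {"dx":-10,"dy":-100,"dz":135,"rx":0,"ry":0,"rz":-0.2,"hand":0.4}

```text
time: 11.1
eef_pos: [0.5567, 0.0342, 0.175]
tool_rot: [0.004, 0.052, 0.999, 0.0]
force: [0.3, -1.2, 0.7]
gripper_width: 0.0518
```

```bash
cat > look.py <<'E'
from h import *
import sys
c=cam('top');save(c,sys.argv[1],(60,60,420,280),2)
E
python3 look.py t5.png
```

```text
(no output)
```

View pics/t5.png

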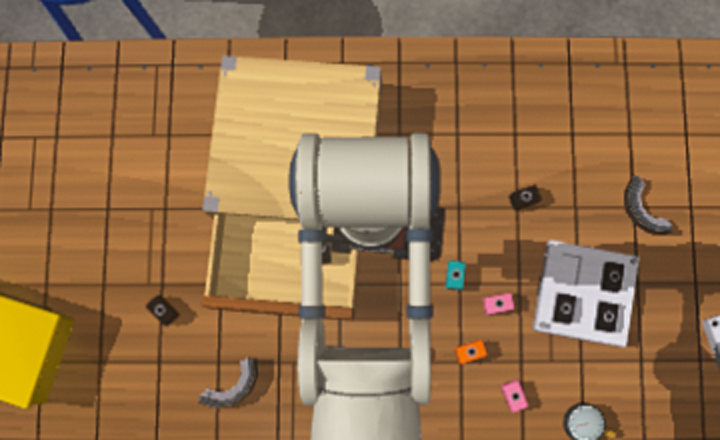

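Block 4 has left the mould and its dark edge shows in the drawer at (322,250). Now block 2 at (468,-267) mm.

Request:
play_rows:
  plan:
    - {"dx":-13,"dy":-46,"dz":0,"rx":0,"ry":0,"rz":-0.05,"hand":0.4}
    - {"dx":-26,"dy":-92,"dz":0,"rx":0,"ry":0,"rz":-0.09,"hand":0.4}
    - {"dx":-40,"dy":-138,"dz":0,"rx":0,"ry":0,"rz":-0.09,"hand":0.4}
    - {"dx":-54,"dy":-184,"dz":0,"rx":0,"ry":0,"rz":-0.09,"hand":0.4}
    - {"dx":-67,"dy":-230,"dz":0,"rx":0,"ry":0,"rz":-0.09,"hand":0.4}
    - {"dx":-80,"dy":-272,"dz":0,"rx":0,"ry":0,"rz":-0.09,"hand":0.4}
    - {"dx":-87,"dy":-294,"dz":-25,"rx":0,"ry":0,"rz":-0.09,"hand":0.4}
    - {"dx":-87,"dy":-294,"dz":-65,"rx":0,"ry":0,"rz":-0.09,"hand":0.4}

```text
time: 11.95
eef_pos: [0.4689, -0.2642, 0.1081]
tool_rot: [0.003, 0.099, 0.995, -0.002]
force: [1.8, -0.1, -0.7]
gripper_width: 0.0525
```

Request:
play_rows:
  plan:
    - {"dx":0,"dy":0,"dz":-40,"rx":0,"ry":0,"rz":0,"hand":0.4}
    - {"dx":0,"dy":0,"dz":-65,"rx":0,"ry":0,"rz":0,"hand":0.4}
    - {"dx":0,"dy":0,"dz":-75,"rx":0,"ry":0,"rz":0,"hand":0.4}
    - {"dx":0,"dy":0,"dz":-75,"rx":0,"ry":0,"rz":0,"hand":0.4}
    - {"dx":0,"dy":0,"dz":-75,"rx":0,"ry":0,"rz":0,"hand":0.9}
    - {"dx":0,"dy":0,"dz":-75,"rx":0,"ry":0,"rz":0,"hand":0.9}
    - {"dx":0,"dy":0,"dz":-75,"rx":0,"ry":0,"rz":0,"hand":0.9}
    - {"dx":0,"dy":0,"dz":-75,"rx":0,"ry":0,"rz":0,"hand":0.9}

```text
time: 12.75
eef_pos: [0.4687, -0.265, 0.0328]
tool_rot: [0.002, 0.098, 0.995, -0.005]
force: [-3.3, -12.8, 3.7]
gripper_width: 0.0277
```

Request:
play_rows:
  plan:
    - {"dx":0,"dy":0,"dz":8,"rx":0,"ry":0,"rz":0,"hand":0.9}
    - {"dx":0,"dy":0,"dz":20,"rx":0,"ry":0,"rz":0,"hand":0.9}
    - {"dx":0,"dy":0,"dz":55,"rx":0,"ry":0,"rz":0,"hand":0.9}
    - {"dx":0,"dy":0,"dz":95,"rx":0,"ry":0,"rz":0,"hand":0.9}
    - {"dx":10,"dy":40,"dz":120,"rx":0,"ry":0,"rz":0.07,"hand":0.9}
    - {"dx":20,"dy":85,"dz":120,"rx":0,"ry":0,"rz":0.15,"hand":0.9}
    - {"dx":30,"dy":130,"dz":120,"rx":0,"ry":0,"rz":0.25,"hand":0.9}
    - {"dx":40,"dy":175,"dz":120,"rx":0,"ry":0,"rz":0.29,"hand":0.9}

```text
time: 13.55
eef_pos: [0.5089, -0.0836, 0.1512]
tool_rot: [0.001, -0.049, 0.999, -0.0]
force: [1.6, 0.8, -0.2]
gripper_width: 0.0279
```

Request:
play_rows:
  plan:
    - {"dx":10,"dy":45,"dz":0,"rx":0,"ry":0,"rz":0,"hand":0.9}
    - {"dx":20,"dy":90,"dz":0,"rx":0,"ry":0,"rz":0,"hand":0.9}
    - {"dx":30,"dy":135,"dz":0,"rx":0,"ry":0,"rz":0,"hand":0.9}
    - {"dx":40,"dy":180,"dz":0,"rx":0,"ry":0,"rz":0,"hand":0.9}
    - {"dx":50,"dy":225,"dz":0,"rx":0,"ry":0,"rz":0,"hand":0.9}
    - {"dx":62,"dy":265,"dz":0,"rx":0,"ry":0,"rz":0,"hand":0.9}
    - {"dx":62,"dy":278,"dz":-20,"rx":0,"ry":0,"rz":0,"hand":0.9}
    - {"dx":62,"dy":278,"dz":-60,"rx":0,"ry":0,"rz":0,"hand":0.9}

```text
time: 14.35
eef_pos: [0.5728, 0.1964, 0.0939]
tool_rot: [0.004, -0.049, 0.999, 0.001]
force: [0.8, -0.9, -0.1]
gripper_width: 0.0278
```

Request:
play_rows:
  plan:
    - {"dx":0,"dy":0,"dz":-35,"rx":0,"ry":0,"rz":0,"hand":0.9}
    - {"dx":0,"dy":0,"dz":-50,"rx":0,"ry":0,"rz":0,"hand":0.9}
    - {"dx":0,"dy":0,"dz":-56,"rx":0,"ry":0,"rz":0,"hand":0.9}
    - {"dx":0,"dy":0,"dz":-56,"rx":0,"ry":0,"rz":0,"hand":0.9}

```text
time: 14.75
eef_pos: [0.5714, 0.1927, 0.0354]
tool_rot: [0.001, -0.047, 0.999, 0.0]
force: [0.6, 0.2, -0.1]
gripper_width: 0.0277
```

Request:
play_rows:
  plan:
    - {"dx":0,"dy":0,"dz":-2,"rx":0,"ry":0,"rz":0,"hand":0.5}
    - {"dx":0,"dy":0,"dz":-2,"rx":0,"ry":0,"rz":0,"hand":0.5}
    - {"dx":0,"dy":0,"dz":10,"rx":0,"ry":0,"rz":0,"hand":0.5}
    - {"dx":0,"dy":0,"dz":45,"rx":0,"ry":0,"rz":0,"hand":0.5}
    - {"dx":0,"dy":0,"dz":85,"rx":0,"ry":0,"rz":0,"hand":0.5}
    - {"dx":0,"dy":0,"dz":115,"rx":0,"ry":0,"rz":0,"hand":0.5}
    - {"dx":-5,"dy":-50,"dz":135,"rx":0,"ry":0,"rz":-0.1,"hand":0.45}
    - {"dx":-10,"dy":-100,"dz":135,"rx":0,"ry":0,"rz":-0.2,"hand":0.4}

```text
time: 15.55
eef_pos: [0.5619, 0.0973, 0.1738]
tool_rot: [0.004, 0.053, 0.999, 0.001]
force: [1.5, -0.1, 1.2]
gripper_width: 0.0517
```

Request:
play_rows:
  plan:
    - {"dx":-5,"dy":-47,"dz":0,"rx":0,"ry":0,"rz":-0.05,"hand":0.4}
    - {"dx":-10,"dy":-94,"dz":0,"rx":0,"ry":0,"rz":-0.09,"hand":0.4}
    - {"dx":-15,"dy":-141,"dz":0,"rx":0,"ry":0,"rz":-0.09,"hand":0.4}
    - {"dx":-20,"dy":-188,"dz":0,"rx":0,"ry":0,"rz":-0.09,"hand":0.4}
    - {"dx":-25,"dy":-235,"dz":0,"rx":0,"ry":0,"rz":-0.09,"hand":0.4}
    - {"dx":-30,"dy":-282,"dz":0,"rx":0,"ry":0,"rz":-0.09,"hand":0.4}
    - {"dx":-36,"dy":-329,"dz":0,"rx":0,"ry":0,"rz":-0.09,"hand":0.4}
    - {"dx":-41,"dy":-376,"dz":0,"rx":0,"ry":0,"rz":-0.09,"hand":0.4}

```text
time: 16.35
eef_pos: [0.5193, -0.281, 0.1701]
tool_rot: [0.001, 0.097, 0.995, -0.0]
force: [1.5, -0.4, 0.1]
gripper_width: 0.0526
```

Request:
play_rows:
  plan:
    - {"dx":0,"dy":-40,"dz":-30,"rx":0,"ry":0,"rz":0,"hand":0.4}
    - {"dx":0,"dy":-60,"dz":-60,"rx":0,"ry":0,"rz":0,"hand":0.4}
    - {"dx":0,"dy":-60,"dz":-80,"rx":0,"ry":0,"rz":0,"hand":0.4}

```text
time: 16.65
eef_pos: [0.5184, -0.3419, 0.0869]
tool_rot: [-0.001, 0.099, 0.995, -0.0]
force: [-0.2, -0.8, -0.8]
gripper_width: 0.0527
```

```bash
python3 - <<'E'
from h import *
s=manip.read_state();print(s['eef_pos'],s['tool_rot'])
c=cam('wrist');save(c,'w6.png')
for b in blocks(c):print(b)
print(manip.read_state()['eef_pos'])
c=cam('top');save(c,'t6.png',(60,60,420,280),2)
E
```

```text
[ 0.51843552 -0.34185564  0.08690438] [-6.99716092e-04  9.90492861e-02  9.95082283e-01 -1.18970015e-06]
(454, -337, 43, 45, 27, -11, [245.0, 126.0])
(478, -162, 29, 10, 9, 56, [474.0, 113.0])
(454, -337, 43, 9, 9, -57, [245.0, 128.0])
(442, -517, 27, 9, 9, -84, [26.0, 158.0])
(519, -349, 42, 45, 28, -11, [247.0, 208.0])
(520, -349, 43, 9, 9, -11, [247.0, 215.0])
(648, -391, 25, 50, 17, 10, [233.0, 333.0])
[ 0.51754863 -0.33956483  0.08322638]
```

View pics/t6.png

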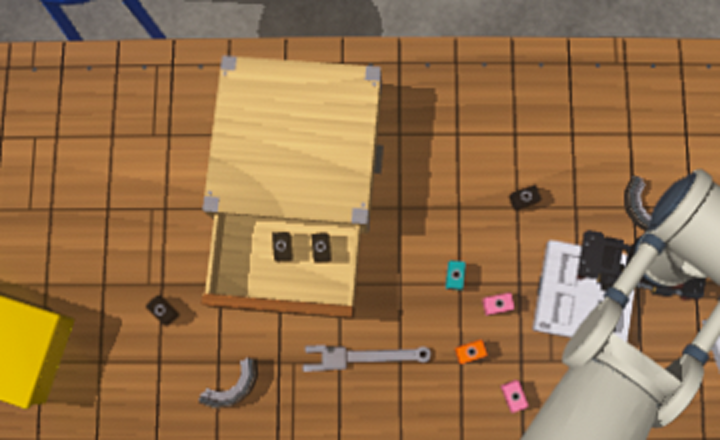

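Two blocks lie flat in the drawer, at (282,246) and (320,246). I'm over block 3 and need about -8 mm in y.

Request:
play_rows:
  plan:
    - {"dx":1,"dy":-8,"dz":-25,"rx":0,"ry":0,"rz":0,"hand":0.4}
    - {"dx":1,"dy":-8,"dz":-45,"rx":0,"ry":0,"rz":0,"hand":0.4}
    - {"dx":1,"dy":-8,"dz":-54,"rx":0,"ry":0,"rz":0,"hand":0.4}
    - {"dx":1,"dy":-8,"dz":-54,"rx":0,"ry":0,"rz":0,"hand":0.4}

```text
time: 17.15
eef_pos: [0.5207, -0.3464, 0.0346]
tool_rot: [-0.0, 0.097, 0.995, 0.0]
force: [0.1, 0.0, 0.7]
gripper_width: 0.0525
```

Request:
play_rows:
  plan:
    - {"dx":0,"dy":0,"dz":0,"rx":0,"ry":0,"rz":0,"hand":0.9}
    - {"dx":0,"dy":0,"dz":0,"rx":0,"ry":0,"rz":0,"hand":0.9}
    - {"dx":0,"dy":0,"dz":0,"rx":0,"ry":0,"rz":0,"hand":0.9}
    - {"dx":0,"dy":0,"dz":8,"rx":0,"ry":0,"rz":0,"hand":0.9}
    - {"dx":0,"dy":0,"dz":20,"rx":0,"ry":0,"rz":0,"hand":0.9}
    - {"dx":0,"dy":0,"dz":55,"rx":0,"ry":0,"rz":0,"hand":0.9}
    - {"dx":0,"dy":0,"dz":95,"rx":0,"ry":0,"rz":0,"hand":0.9}
    - {"dx":0,"dy":0,"dz":120,"rx":0,"ry":0,"rz":0,"hand":0.9}

```text
time: 17.95
eef_pos: [0.5214, -0.3476, 0.1594]
tool_rot: [0.002, 0.097, 0.995, -0.001]
force: [0.3, 0.5, 0.5]
gripper_width: 0.0276
```

Request:
play_rows:
  plan:
    - {"dx":4,"dy":46,"dz":0,"rx":0,"ry":0,"rz":0.08,"hand":0.9}
    - {"dx":8,"dy":92,"dz":0,"rx":0,"ry":0,"rz":0.16,"hand":0.9}
    - {"dx":12,"dy":138,"dz":0,"rx":0,"ry":0,"rz":0.24,"hand":0.9}
    - {"dx":16,"dy":184,"dz":0,"rx":0,"ry":0,"rz":0.29,"hand":0.9}
    - {"dx":20,"dy":230,"dz":0,"rx":0,"ry":0,"rz":0.29,"hand":0.9}
    - {"dx":24,"dy":276,"dz":0,"rx":0,"ry":0,"rz":0.29,"hand":0.9}
    - {"dx":28,"dy":322,"dz":0,"rx":0,"ry":0,"rz":0.29,"hand":0.9}
    - {"dx":32,"dy":368,"dz":0,"rx":0,"ry":0,"rz":0.29,"hand":0.9}

```text
time: 18.75
eef_pos: [0.5527, 0.0227, 0.1561]
tool_rot: [0.001, -0.048, 0.999, -0.0]
force: [0.8, -0.1, -0.4]
gripper_width: 0.0278
```

Request:
play_rows:
  plan:
    - {"dx":5,"dy":46,"dz":0,"rx":0,"ry":0,"rz":0,"hand":0.9}
    - {"dx":10,"dy":92,"dz":0,"rx":0,"ry":0,"rz":0,"hand":0.9}
    - {"dx":15,"dy":138,"dz":0,"rx":0,"ry":0,"rz":0,"hand":0.9}
    - {"dx":20,"dy":184,"dz":0,"rx":0,"ry":0,"rz":0,"hand":0.9}
    - {"dx":23,"dy":222,"dz":0,"rx":0,"ry":0,"rz":0,"hand":0.9}
    - {"dx":23,"dy":222,"dz":-20,"rx":0,"ry":0,"rz":0,"hand":0.9}
    - {"dx":23,"dy":222,"dz":-50,"rx":0,"ry":0,"rz":0,"hand":0.9}
    - {"dx":23,"dy":222,"dz":-50,"rx":0,"ry":0,"rz":0,"hand":0.9}

```text
time: 19.55
eef_pos: [0.5736, 0.2427, 0.1005]
tool_rot: [-0.003, -0.048, 0.999, -0.001]
force: [-0.3, -1.3, -1.1]
gripper_width: 0.0276
```

Request:
play_rows:
  plan:
    - {"dx":2,"dy":5,"dz":-40,"rx":0,"ry":0,"rz":0,"hand":0.9}
    - {"dx":2,"dy":5,"dz":-58,"rx":0,"ry":0,"rz":0,"hand":0.9}
    - {"dx":2,"dy":5,"dz":-64,"rx":0,"ry":0,"rz":0,"hand":0.9}
    - {"dx":2,"dy":5,"dz":-64,"rx":0,"ry":0,"rz":0,"hand":0.9}

```text
time: 19.95
eef_pos: [0.5784, 0.2476, 0.0422]
tool_rot: [0.001, -0.047, 0.999, 0.0]
force: [0.7, 0.4, -0.2]
gripper_width: 0.0276
```

Request:
play_rows:
  plan:
    - {"dx":0,"dy":0,"dz":-3,"rx":0,"ry":0,"rz":0,"hand":0.9}
    - {"dx":0,"dy":0,"dz":-3,"rx":0,"ry":0,"rz":0,"hand":0.5}
    - {"dx":0,"dy":0,"dz":-3,"rx":0,"ry":0,"rz":0,"hand":0.5}
    - {"dx":0,"dy":0,"dz":10,"rx":0,"ry":0,"rz":0,"hand":0.5}
    - {"dx":0,"dy":0,"dz":45,"rx":0,"ry":0,"rz":0,"hand":0.5}
    - {"dx":0,"dy":0,"dz":85,"rx":0,"ry":0,"rz":0,"hand":0.45}
    - {"dx":-30,"dy":20,"dz":125,"rx":0,"ry":0,"rz":0,"hand":0.4}
    - {"dx":-50,"dy":60,"dz":150,"rx":0,"ry":0,"rz":0,"hand":0.4}

```text
time: 20.75
eef_pos: [0.53, 0.3034, 0.1932]
tool_rot: [0.002, -0.046, 0.999, 0.001]
force: [-0.0, 1.0, -0.2]
gripper_width: 0.0523
```

```bash
python3 - <<'E'
from h import *
c=cam('wrist');save(c,'w7.png')
for b in blocks(c):print(b)
s=manip.read_state();print(s['eef_pos'],s['tool_rot'])
c=cam('top');save(c,'t7.png',(60,60,420,280),2)
E
```

```text
(467, 392, 29, 45, 28, 45, [336.0, 128.0])
(502, 80, 43, 35, 2, -4, [58.0, 133.0])
(460, 559, 42, 26, 1, 71, [483.0, 138.0])
(569, 130, 45, 43, 27, 5, [108.0, 194.0])
(571, 194, 45, 43, 27, 5, [161.0, 200.0])
(577, 248, 45, 45, 26, 6, [206.0, 205.0])
[0.52735621 0.31086389 0.19777633] [ 0.00406152 -0.04910464  0.9987762   0.00428193]
```

View pics/w7.png

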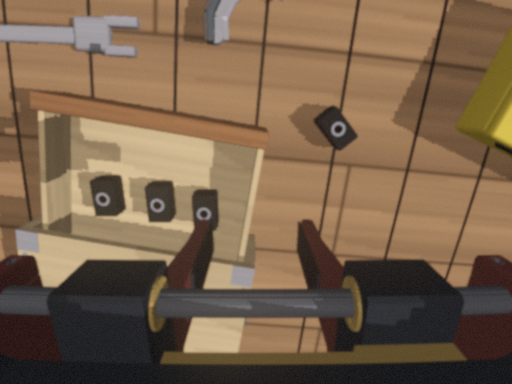

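View pics/t7.png

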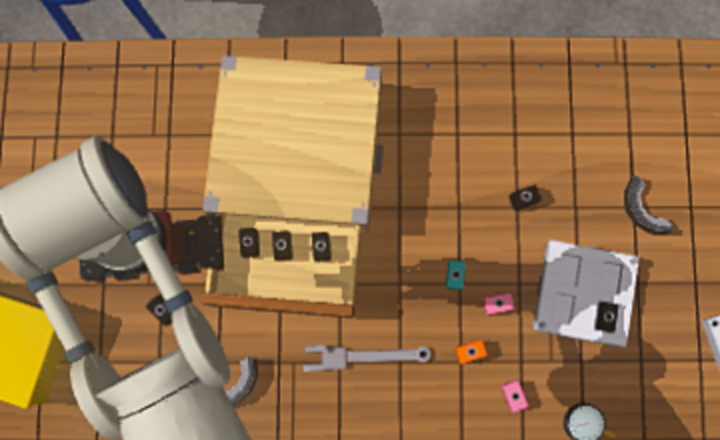

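The wrist view shows the left loose block at (336,128), measured at (467,392) mm with a height of 29 mm and its long axis at 45°. The drawer holds three upright blocks in a row. I'll pick the loose one.

Request:
play_rows:
  plan:
    - {"dx":-20,"dy":27,"dz":0,"rx":0,"ry":0,"rz":0.14,"hand":0.35}
    - {"dx":-40,"dy":54,"dz":0,"rx":0,"ry":0,"rz":0.28,"hand":0.35}
    - {"dx":-60,"dy":81,"dz":-20,"rx":0,"ry":0,"rz":0.42,"hand":0.35}
    - {"dx":-60,"dy":81,"dz":-50,"rx":0,"ry":0,"rz":0.56,"hand":0.35}
    - {"dx":-60,"dy":81,"dz":-90,"rx":0,"ry":0,"rz":0.69,"hand":0.35}
    - {"dx":-60,"dy":81,"dz":-120,"rx":0,"ry":0,"rz":0.69,"hand":0.35}
    - {"dx":-60,"dy":81,"dz":-140,"rx":0,"ry":0,"rz":0.69,"hand":0.35}
    - {"dx":-60,"dy":81,"dz":-140,"rx":0,"ry":0,"rz":0.69,"hand":0.35}

```text
time: 21.65
eef_pos: [0.4678, 0.3837, 0.0439]
tool_rot: [-0.004, -0.383, 0.924, -0.001]
force: [-0.2, 0.7, 0.8]
gripper_width: 0.0575
```

```bash
python3 - <<'E'
from h import *
c=cam('wrist');save(c,'w8.png')
for b in blocks(c):print(b)
s=manip.read_state();print(s['eef_pos'],s['tool_rot'])
E
```

```text
(470, 254, 46, 117, 2, 85, [83.0, 79.0])
(567, 260, 42, 35, 12, 29, [13.0, 196.0])
(467, 392, 28, 45, 27, 44, [262.0, 230.0])
(468, 393, 29, 9, 8, 32, [263.0, 236.0])
[0.46883407 0.38447604 0.04656119] [-1.78343110e-03 -3.82546443e-01  9.23934407e-01 -5.00380403e-04]
```

View pics/w8.png

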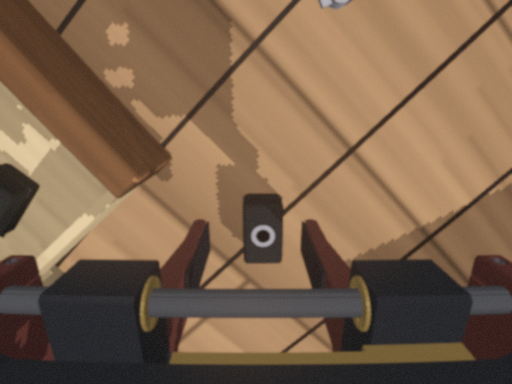

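The block is centred between the fingers at (262,230). I'll shift slightly, descend and grip.

Request:
play_rows:
  plan:
    - {"dx":-2,"dy":7,"dz":-15,"rx":0,"ry":0,"rz":0,"hand":0.35}
    - {"dx":-2,"dy":7,"dz":-28,"rx":0,"ry":0,"rz":0,"hand":0.35}
    - {"dx":-2,"dy":7,"dz":-34,"rx":0,"ry":0,"rz":0,"hand":0.35}
    - {"dx":-2,"dy":7,"dz":-34,"rx":0,"ry":0,"rz":0,"hand":0.35}
    - {"dx":-2,"dy":7,"dz":-34,"rx":0,"ry":0,"rz":0,"hand":0.9}
    - {"dx":-2,"dy":7,"dz":-34,"rx":0,"ry":0,"rz":0,"hand":0.9}
    - {"dx":-2,"dy":7,"dz":-34,"rx":0,"ry":0,"rz":0,"hand":0.9}
    - {"dx":-2,"dy":7,"dz":-34,"rx":0,"ry":0,"rz":0,"hand":0.9}

```text
time: 22.5
eef_pos: [0.4678, 0.3925, 0.0146]
tool_rot: [0.0, -0.383, 0.924, 0.0]
force: [1.2, -0.5, 0.3]
gripper_width: 0.0284
```

Request:
play_rows:
  plan:
    - {"dx":0,"dy":0,"dz":30,"rx":0,"ry":0,"rz":0,"hand":0.9}
    - {"dx":0,"dy":0,"dz":75,"rx":0,"ry":0,"rz":0,"hand":0.9}
    - {"dx":0,"dy":0,"dz":115,"rx":0,"ry":0,"rz":-0.14,"hand":0.9}
    - {"dx":10,"dy":-30,"dz":125,"rx":0,"ry":0,"rz":-0.28,"hand":0.9}
    - {"dx":22,"dy":-65,"dz":125,"rx":0,"ry":0,"rz":-0.42,"hand":0.9}
    - {"dx":35,"dy":-105,"dz":125,"rx":0,"ry":0,"rz":-0.56,"hand":0.9}
    - {"dx":48,"dy":-141,"dz":125,"rx":0,"ry":0,"rz":-0.69,"hand":0.9}
    - {"dx":48,"dy":-141,"dz":125,"rx":0,"ry":0,"rz":-0.69,"hand":0.9}

```text
time: 23.3
eef_pos: [0.517, 0.2474, 0.1392]
tool_rot: [0.0, -0.044, 0.999, -0.001]
force: [0.2, -0.0, -0.7]
gripper_width: 0.0276
```

```bash
python3 - <<'E'
from h import *
c=cam('wrist');save(c,'w9.png')
s=manip.read_state();print(s['eef_pos'],s['tool_rot'],s['gripper_width'])
for b in blocks(c):print(b)
E
```

```text
[0.51625319 0.24953959 0.13919478] [ 1.22993887e-04 -4.59926344e-02  9.98941771e-01 -1.78017015e-05] 0.027759654472534694
(458, 113, 46, 50, 0, 84, [109.0, 116.0])
(473, 288, 46, 38, 0, 85, [303.0, 149.0])
(570, 130, 45, 44, 27, 6, [137.0, 228.0])
(572, 194, 45, 46, 26, 5, [197.0, 232.0])
```

View pics/w9.png

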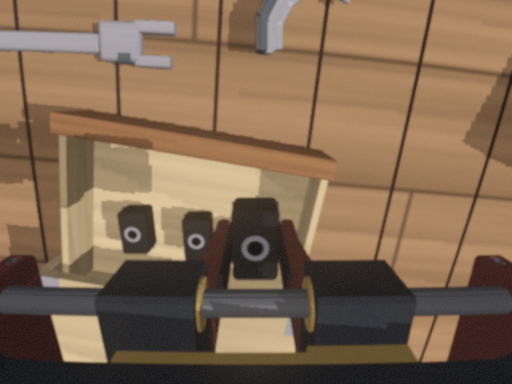

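The gripped block at (255,240) hangs over the free front part of the drawer. I'll lower it into slot C.

Request:
play_rows:
  plan:
    - {"dx":0,"dy":1,"dz":-40,"rx":0,"ry":0,"rz":0,"hand":0.9}
    - {"dx":0,"dy":1,"dz":-75,"rx":0,"ry":0,"rz":0,"hand":0.9}
    - {"dx":0,"dy":1,"dz":-98,"rx":0,"ry":0,"rz":0,"hand":0.9}
    - {"dx":0,"dy":1,"dz":-106,"rx":0,"ry":0,"rz":0,"hand":0.9}
    - {"dx":0,"dy":1,"dz":-107,"rx":0,"ry":0,"rz":0,"hand":0.9}

```text
time: 23.85
eef_pos: [0.5153, 0.2533, 0.0322]
tool_rot: [-0.0, -0.049, 0.999, 0.0]
force: [-0.9, -0.7, -0.7]
gripper_width: 0.0279
```

Request:
play_rows:
  plan:
    - {"dx":0,"dy":0,"dz":0,"rx":0,"ry":0,"rz":0,"hand":0.5}
    - {"dx":0,"dy":0,"dz":0,"rx":0,"ry":0,"rz":0,"hand":0.5}
    - {"dx":0,"dy":0,"dz":15,"rx":0,"ry":0,"rz":0,"hand":0.5}
    - {"dx":0,"dy":0,"dz":50,"rx":0,"ry":0,"rz":0,"hand":0.5}
    - {"dx":0,"dy":0,"dz":90,"rx":0,"ry":0,"rz":0,"hand":0.5}
    - {"dx":0,"dy":-20,"dz":130,"rx":0,"ry":0,"rz":-0.05,"hand":0.5}
    - {"dx":-3,"dy":-68,"dz":140,"rx":0,"ry":0,"rz":-0.15,"hand":0.45}
    - {"dx":-6,"dy":-115,"dz":140,"rx":0,"ry":0,"rz":-0.29,"hand":0.4}

```text
time: 24.65
eef_pos: [0.5107, 0.1371, 0.1774]
tool_rot: [0.004, 0.098, 0.995, 0.001]
force: [1.2, 0.4, 0.4]
gripper_width: 0.0518
```

Request:
play_rows:
  plan:
    - {"dx":-6,"dy":-47,"dz":0,"rx":0,"ry":0,"rz":0,"hand":0.4}
    - {"dx":-12,"dy":-94,"dz":0,"rx":0,"ry":0,"rz":0,"hand":0.4}
    - {"dx":-18,"dy":-141,"dz":0,"rx":0,"ry":0,"rz":0,"hand":0.4}
    - {"dx":-24,"dy":-188,"dz":0,"rx":0,"ry":0,"rz":0,"hand":0.4}
    - {"dx":-30,"dy":-235,"dz":0,"rx":0,"ry":0,"rz":0,"hand":0.4}
    - {"dx":-36,"dy":-282,"dz":0,"rx":0,"ry":0,"rz":0,"hand":0.4}
    - {"dx":-42,"dy":-329,"dz":0,"rx":0,"ry":0,"rz":0,"hand":0.4}
    - {"dx":-48,"dy":-376,"dz":0,"rx":0,"ry":0,"rz":0,"hand":0.4}

```text
time: 25.45
eef_pos: [0.4612, -0.2405, 0.1742]
tool_rot: [0.001, 0.097, 0.995, -0.0]
force: [2.1, 0.2, -0.1]
gripper_width: 0.0528
```

Request:
play_rows:
  plan:
    - {"dx":-4,"dy":-45,"dz":-10,"rx":0,"ry":0,"rz":0,"hand":0.4}
    - {"dx":-7,"dy":-86,"dz":-40,"rx":0,"ry":0,"rz":0,"hand":0.4}
    - {"dx":-7,"dy":-98,"dz":-75,"rx":0,"ry":0,"rz":0,"hand":0.4}
    - {"dx":-7,"dy":-98,"dz":-95,"rx":0,"ry":0,"rz":0,"hand":0.4}
    - {"dx":-7,"dy":-98,"dz":-95,"rx":0,"ry":0,"rz":0,"hand":0.4}

```text
time: 25.95
eef_pos: [0.453, -0.336, 0.0744]
tool_rot: [-0.002, 0.098, 0.995, 0.002]
force: [-0.6, 0.7, 0.1]
gripper_width: 0.0529
```

```bash
python3 - <<'E'
from h import *
c=cam('wrist');save(c,'w10.png')
for b in blocks(c):print(b)
s=manip.read_state();print(s['eef_pos'],s['tool_rot'],s['gripper_width'])
c=cam('top');save(c,'t10.png',(60,60,420,280),2)
E
```

```text
(312, -303, 27, 37, 6, 79, [262.0, 5.0])
(453, -336, 42, 44, 27, -12, [254.0, 213.0])
(477, -162, 29, 9, 9, -45, [476.0, 199.0])
(418, -516, 24, 16, 3, 18, [32.0, 208.0])
(454, -337, 43, 9, 9, -12, [254.0, 219.0])
(437, -510, 24, 21, 3, 19, [48.0, 229.0])
(443, -517, 27, 10, 10, -65, [39.0, 238.0])
[ 0.45406005 -0.33629905  0.0769393 ] [-7.65893926e-04  9.73805076e-02  9.95246722e-01  6.42509002e-04] 0.052758168284695144
```

View pics/t10.png

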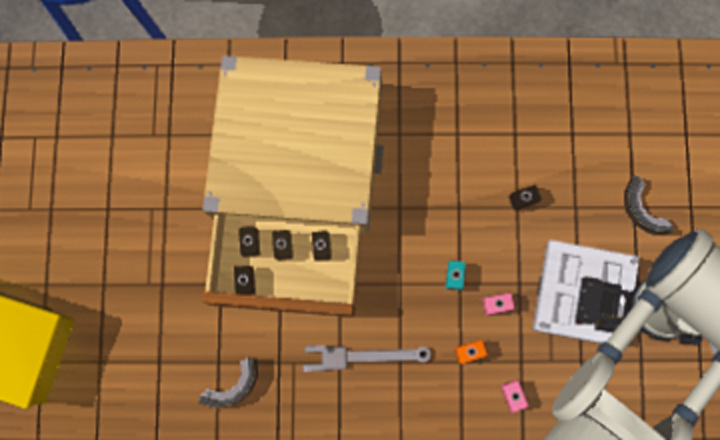

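Four blocks lie in the drawer: (248,241), (282,243), (321,245) and (243,280). I'm directly over block 1, so descend 46 mm and grip.

Request:
play_rows:
  plan:
    - {"dx":0,"dy":0,"dz":-25,"rx":0,"ry":0,"rz":0,"hand":0.4}
    - {"dx":0,"dy":0,"dz":-40,"rx":0,"ry":0,"rz":0,"hand":0.4}
    - {"dx":0,"dy":0,"dz":-47,"rx":0,"ry":0,"rz":0,"hand":0.4}
    - {"dx":0,"dy":0,"dz":-47,"rx":0,"ry":0,"rz":0,"hand":0.4}
    - {"dx":0,"dy":0,"dz":-47,"rx":0,"ry":0,"rz":0,"hand":0.9}
    - {"dx":0,"dy":0,"dz":-47,"rx":0,"ry":0,"rz":0,"hand":0.9}
    - {"dx":0,"dy":0,"dz":-47,"rx":0,"ry":0,"rz":0,"hand":0.9}
    - {"dx":0,"dy":0,"dz":-47,"rx":0,"ry":0,"rz":0,"hand":0.9}

```text
time: 26.85
eef_pos: [0.4549, -0.3368, 0.0308]
tool_rot: [0.001, 0.097, 0.995, -0.0]
force: [-0.1, -0.2, 2.1]
gripper_width: 0.0283
```

Request:
play_rows:
  plan:
    - {"dx":0,"dy":0,"dz":8,"rx":0,"ry":0,"rz":0,"hand":0.9}
    - {"dx":0,"dy":0,"dz":20,"rx":0,"ry":0,"rz":0,"hand":0.9}
    - {"dx":0,"dy":0,"dz":55,"rx":0,"ry":0,"rz":0,"hand":0.9}
    - {"dx":0,"dy":0,"dz":95,"rx":0,"ry":0,"rz":0,"hand":0.9}
    - {"dx":5,"dy":40,"dz":120,"rx":0,"ry":0,"rz":0.07,"hand":0.9}
    - {"dx":10,"dy":85,"dz":120,"rx":0,"ry":0,"rz":0.15,"hand":0.9}
    - {"dx":15,"dy":130,"dz":120,"rx":0,"ry":0,"rz":0.25,"hand":0.9}
    - {"dx":20,"dy":175,"dz":120,"rx":0,"ry":0,"rz":0.29,"hand":0.9}

```text
time: 27.65
eef_pos: [0.4745, -0.1602, 0.1517]
tool_rot: [0.001, -0.049, 0.999, -0.0]
force: [0.0, -0.3, -0.3]
gripper_width: 0.0274
```

Request:
play_rows:
  plan:
    - {"dx":5,"dy":46,"dz":0,"rx":0,"ry":0,"rz":0,"hand":0.9}
    - {"dx":10,"dy":92,"dz":0,"rx":0,"ry":0,"rz":0,"hand":0.9}
    - {"dx":15,"dy":138,"dz":0,"rx":0,"ry":0,"rz":0,"hand":0.9}
    - {"dx":20,"dy":184,"dz":0,"rx":0,"ry":0,"rz":0,"hand":0.9}
    - {"dx":25,"dy":230,"dz":0,"rx":0,"ry":0,"rz":0,"hand":0.9}
    - {"dx":31,"dy":275,"dz":0,"rx":0,"ry":0,"rz":0,"hand":0.9}
    - {"dx":31,"dy":291,"dz":0,"rx":0,"ry":0,"rz":0,"hand":0.9}
    - {"dx":31,"dy":291,"dz":-40,"rx":0,"ry":0,"rz":0,"hand":0.9}

```text
time: 28.45
eef_pos: [0.5087, 0.1327, 0.1169]
tool_rot: [0.006, -0.05, 0.999, 0.001]
force: [0.5, 0.0, -0.6]
gripper_width: 0.0278
```

```bash
python3 - <<'E'
from h import *
c=cam('wrist');save(c,'w11.png')
s=manip.read_state();print(s['eef_pos'],s['tool_rot'],s['gripper_width'])
for b in blocks(c):print(b)
E
```

```text
[0.5040584  0.13064108 0.10536288] [-1.98157437e-03 -4.89540425e-02  9.98799017e-01 -3.13950815e-04] 0.028200338488348044
(362, 240, 25, 55, 12, -7, [400.0, 36.0])
(518, -77, 26, 30, 5, 2, [34.0, 179.0])
(473, 273, 45, 55, 0, 85, [416.0, 174.0])
(525, -92, 29, 11, 9, 86, [17.0, 188.0])
(515, 253, 45, 42, 27, 5, [380.0, 217.0])
(516, 254, 46, 8, 8, -64, [388.0, 219.0])
(558, 194, 45, 21, 14, -83, [314.0, 248.0])
(558, 244, 42, 25, 4, -78, [361.0, 253.0])
(588, 126, 45, 30, 17, 60, [241.0, 277.0])
```

View pics/w11.png

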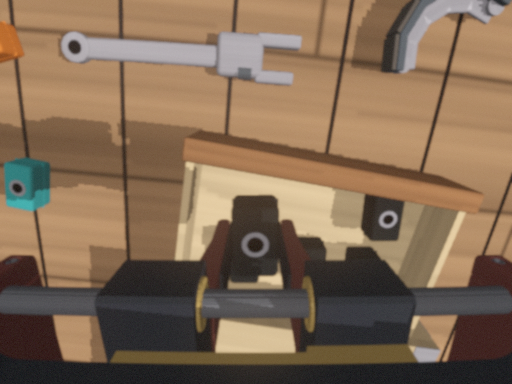

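The block is held at (255,235) above slot A. Lower and release.

Request:
play_rows:
  plan:
    - {"dx":0,"dy":0,"dz":-35,"rx":0,"ry":0,"rz":0,"hand":0.9}
    - {"dx":0,"dy":0,"dz":-62,"rx":0,"ry":0,"rz":0,"hand":0.9}
    - {"dx":0,"dy":0,"dz":-75,"rx":0,"ry":0,"rz":0,"hand":0.9}
    - {"dx":0,"dy":0,"dz":-75,"rx":0,"ry":0,"rz":0,"hand":0.9}

```text
time: 28.9
eef_pos: [0.5052, 0.1289, 0.0349]
tool_rot: [-0.001, -0.047, 0.999, -0.0]
force: [0.2, 1.3, -0.4]
gripper_width: 0.0279
```

Request:
play_rows:
  plan:
    - {"dx":0,"dy":0,"dz":-1,"rx":0,"ry":0,"rz":0,"hand":0.5}
    - {"dx":0,"dy":0,"dz":-1,"rx":0,"ry":0,"rz":0,"hand":0.5}
    - {"dx":0,"dy":0,"dz":15,"rx":0,"ry":0,"rz":0,"hand":0.5}
    - {"dx":0,"dy":0,"dz":55,"rx":0,"ry":0,"rz":0,"hand":0.5}
    - {"dx":0,"dy":0,"dz":100,"rx":0,"ry":0,"rz":0,"hand":0.5}
    - {"dx":15,"dy":-30,"dz":130,"rx":0,"ry":0,"rz":-0.14,"hand":0.45}
    - {"dx":30,"dy":-70,"dz":140,"rx":0,"ry":0,"rz":-0.28,"hand":0.4}
    - {"dx":45,"dy":-110,"dz":140,"rx":0,"ry":0,"rz":-0.42,"hand":0.35}

```text
time: 29.7
eef_pos: [0.5523, 0.0185, 0.1807]
tool_rot: [0.004, 0.164, 0.986, 0.001]
force: [0.5, 0.1, -1.3]
gripper_width: 0.056
```

Request:
play_rows:
  plan:
    - {"dx":14,"dy":-35,"dz":0,"rx":0,"ry":0,"rz":-0.14,"hand":0.35}
    - {"dx":28,"dy":-70,"dz":0,"rx":0,"ry":0,"rz":-0.28,"hand":0.35}
    - {"dx":42,"dy":-105,"dz":0,"rx":0,"ry":0,"rz":-0.42,"hand":0.35}
    - {"dx":56,"dy":-140,"dz":0,"rx":0,"ry":0,"rz":-0.56,"hand":0.35}
    - {"dx":75,"dy":-175,"dz":0,"rx":0,"ry":0,"rz":-0.7,"hand":0.35}
    - {"dx":90,"dy":-210,"dz":-10,"rx":0,"ry":0,"rz":-0.84,"hand":0.35}
    - {"dx":106,"dy":-231,"dz":-40,"rx":0,"ry":0,"rz":-0.91,"hand":0.35}
    - {"dx":106,"dy":-231,"dz":-60,"rx":0,"ry":0,"rz":-0.91,"hand":0.35}

```text
time: 30.5
eef_pos: [0.6572, -0.2149, 0.1143]
tool_rot: [0.0, 0.581, 0.814, -0.0]
force: [0.9, 0.4, -0.9]
gripper_width: 0.0571
```

```bash
python3 - <<'E'
from h import *
c=cam('wrist');save(c,'w12.png')
for b in blocks(c):print(b)
s=manip.read_state();print(s['eef_pos'],s['tool_rot'],s['gripper_width'])
c=cam('top');save(c,'t12.png',(60,60,420,280),2)
E
```

```text
(530, -103, 26, 51, 21, 21, [162.0, 17.0])
(477, -162, 29, 9, 9, 53, [72.0, 70.0])
(656, -210, 28, 45, 28, -70, [256.0, 188.0])
(656, -211, 29, 8, 8, 66, [257.0, 191.0])
(663, -391, 25, 61, 19, -6, [209.0, 336.0])
[ 0.65538743 -0.21289119  0.11003409] [-0.00301675  0.57996764  0.81463347 -0.00085885] 0.05688978059297893
```

View pics/w12.png

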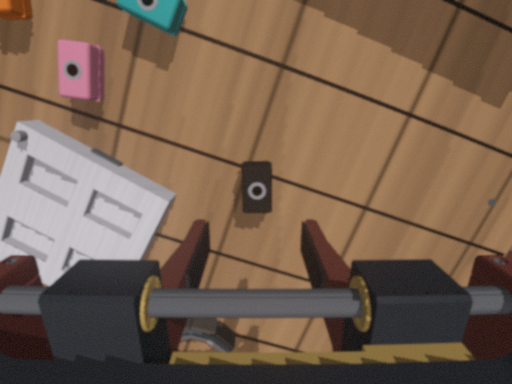

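View pics/t12.png

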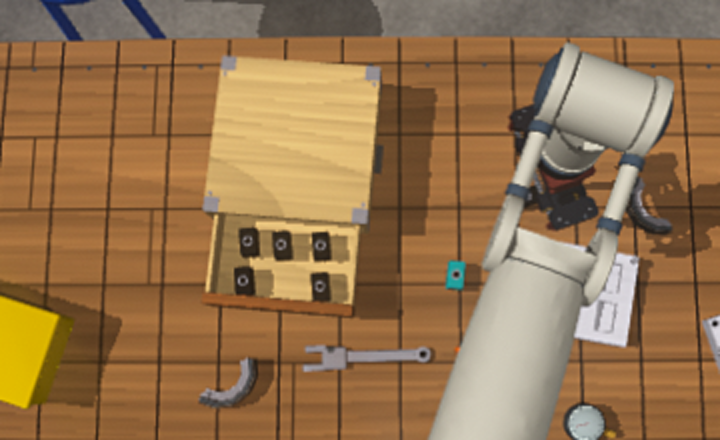

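Five blocks are in the drawer, and the last loose one at (256,188) is aligned under the fingers. Descend and grip.

Request:
play_rows:
  plan:
    - {"dx":0,"dy":3,"dz":-40,"rx":0,"ry":0,"rz":0,"hand":0.35}
    - {"dx":0,"dy":3,"dz":-75,"rx":0,"ry":0,"rz":0,"hand":0.35}
    - {"dx":0,"dy":3,"dz":-93,"rx":0,"ry":0,"rz":0,"hand":0.35}
    - {"dx":0,"dy":3,"dz":-98,"rx":0,"ry":0,"rz":0,"hand":0.35}
    - {"dx":0,"dy":3,"dz":-98,"rx":0,"ry":0,"rz":0,"hand":0.9}
    - {"dx":0,"dy":3,"dz":-98,"rx":0,"ry":0,"rz":0,"hand":0.9}
    - {"dx":0,"dy":3,"dz":-98,"rx":0,"ry":0,"rz":0,"hand":0.9}
    - {"dx":0,"dy":3,"dz":-98,"rx":0,"ry":0,"rz":0,"hand":0.9}

```text
time: 31.4
eef_pos: [0.6574, -0.2089, 0.0189]
tool_rot: [0.001, 0.579, 0.815, 0.0]
force: [-1.3, -1.1, 0.6]
gripper_width: 0.0286
```

Request:
play_rows:
  plan:
    - {"dx":0,"dy":0,"dz":30,"rx":0,"ry":0,"rz":0,"hand":0.9}
    - {"dx":0,"dy":0,"dz":75,"rx":0,"ry":0,"rz":0,"hand":0.9}
    - {"dx":0,"dy":0,"dz":120,"rx":0,"ry":0,"rz":0.1,"hand":0.9}
    - {"dx":-10,"dy":30,"dz":150,"rx":0,"ry":0,"rz":0.24,"hand":0.9}
    - {"dx":-25,"dy":65,"dz":155,"rx":0,"ry":0,"rz":0.38,"hand":0.9}
    - {"dx":-40,"dy":100,"dz":155,"rx":0,"ry":0,"rz":0.52,"hand":0.9}
    - {"dx":-55,"dy":135,"dz":155,"rx":0,"ry":0,"rz":0.66,"hand":0.9}
    - {"dx":-70,"dy":170,"dz":155,"rx":0,"ry":0,"rz":0.8,"hand":0.9}

```text
time: 32.2
eef_pos: [0.5859, -0.0374, 0.1727]
tool_rot: [0.0, 0.213, 0.977, 0.0]
force: [-0.3, -0.2, -1.0]
gripper_width: 0.0279
```

Request:
play_rows:
  plan:
    - {"dx":-14,"dy":40,"dz":0,"rx":0,"ry":0,"rz":0.13,"hand":0.9}
    - {"dx":-28,"dy":80,"dz":0,"rx":0,"ry":0,"rz":0.26,"hand":0.9}
    - {"dx":-42,"dy":120,"dz":0,"rx":0,"ry":0,"rz":0.39,"hand":0.9}
    - {"dx":-56,"dy":160,"dz":0,"rx":0,"ry":0,"rz":0.52,"hand":0.9}
    - {"dx":-68,"dy":198,"dz":0,"rx":0,"ry":0,"rz":0.52,"hand":0.9}
    - {"dx":-75,"dy":228,"dz":0,"rx":0,"ry":0,"rz":0.52,"hand":0.9}
    - {"dx":-75,"dy":228,"dz":-30,"rx":0,"ry":0,"rz":0.52,"hand":0.9}
    - {"dx":-75,"dy":228,"dz":-60,"rx":0,"ry":0,"rz":0.52,"hand":0.9}

```text
time: 33.0
eef_pos: [0.512, 0.1909, 0.1132]
tool_rot: [0.002, -0.044, 0.999, 0.0]
force: [-0.1, -0.3, -1.0]
gripper_width: 0.0278
```

```bash
python3 - <<'E'
from h import *
c=cam('wrist');save(c,'w13.png')
s=manip.read_state();print(s['eef_pos'],s['tool_rot'],s['gripper_width'])
for b in blocks(c):print(b)
E
```

```text
[0.50931711 0.18952471 0.10604454] [-3.08340194e-03 -4.32853475e-02  9.99057654e-01 -8.21326419e-04] 0.02739551503498372
(377, 236, 24, 29, 7, 19, [325.0, 41.0])
(503, 130, 45, 43, 27, 6, [186.0, 186.0])
(505, 129, 46, 9, 8, 46, [183.0, 187.0])
(514, 253, 45, 41, 27, 5, [322.0, 209.0])
(514, 254, 46, 8, 7, -31, [327.0, 210.0])
(562, 129, 45, 28, 28, 4, [185.0, 240.0])
(560, 250, 45, 17, 10, -84, [313.0, 249.0])
(590, 194, 45, 25, 6, -86, [251.0, 280.0])
```

View pics/w13.png

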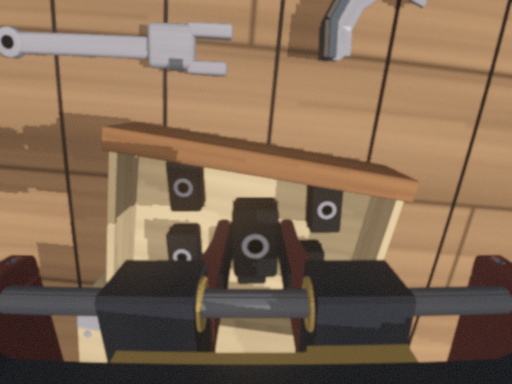

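The last block, held at (255,235), sits midway between its neighbours at (186,186) and (322,209). Lower it.

Request:
play_rows:
  plan:
    - {"dx":0,"dy":1,"dz":-35,"rx":0,"ry":0,"rz":0.01,"hand":0.9}
    - {"dx":0,"dy":1,"dz":-62,"rx":0,"ry":0,"rz":0.01,"hand":0.9}
    - {"dx":0,"dy":1,"dz":-72,"rx":0,"ry":0,"rz":0.01,"hand":0.9}
    - {"dx":0,"dy":1,"dz":-72,"rx":0,"ry":0,"rz":0.01,"hand":0.9}

```text
time: 33.45
eef_pos: [0.5108, 0.19, 0.0392]
tool_rot: [-0.001, -0.047, 0.999, -0.0]
force: [0.1, -0.3, -0.6]
gripper_width: 0.028
```

Request:
play_rows:
  plan:
    - {"dx":0,"dy":0,"dz":-3,"rx":0,"ry":0,"rz":0,"hand":0.9}
    - {"dx":0,"dy":0,"dz":-3,"rx":0,"ry":0,"rz":0,"hand":0.5}
    - {"dx":0,"dy":0,"dz":-3,"rx":0,"ry":0,"rz":0,"hand":0.5}
    - {"dx":0,"dy":0,"dz":15,"rx":0,"ry":0,"rz":0,"hand":0.5}
    - {"dx":0,"dy":0,"dz":55,"rx":0,"ry":0,"rz":0,"hand":0.5}
    - {"dx":0,"dy":0,"dz":95,"rx":0,"ry":0,"rz":0,"hand":0.6}
    - {"dx":-40,"dy":5,"dz":100,"rx":0,"ry":0,"rz":0,"hand":0.8}
    - {"dx":-85,"dy":9,"dz":100,"rx":0,"ry":0,"rz":0,"hand":1}

```text
time: 34.25
eef_pos: [0.4276, 0.1998, 0.1435]
tool_rot: [0.003, -0.047, 0.999, 0.001]
force: [-0.9, 0.7, 0.8]
gripper_width: 0.0236
```

```bash
python3 - <<'E'
from h import *
s=manip.read_state();print(s['eef_pos'],s['tool_rot'],s['gripper_width'])
c=cam('top');print(drawer(c));save(c,'t14.png',(60,60,420,280),2)
c=cam('scene');save(c,'s14.png',k=1.5)
E
```

```text
[0.42755733 0.19982827 0.14345606] [ 2.58632380e-03 -4.69048619e-02  9.98895610e-01  8.97175989e-04] 0.023610585467150176
(np.int64(134), array([0.4455, 0.447 , 0.4554, 0.4614, 0.4624]))
```

View pics/t14.png

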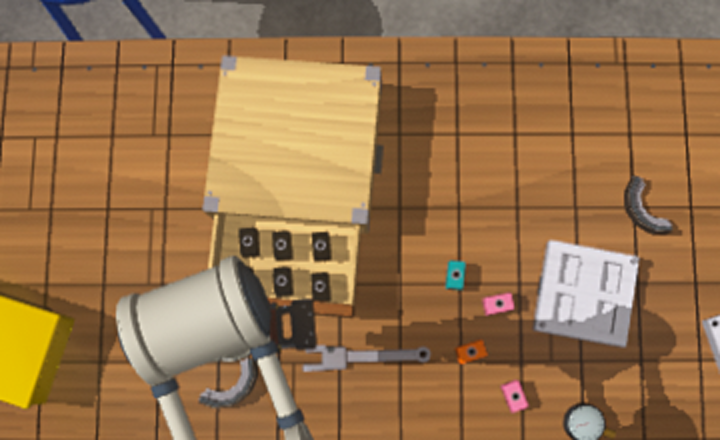

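View pics/s14.png

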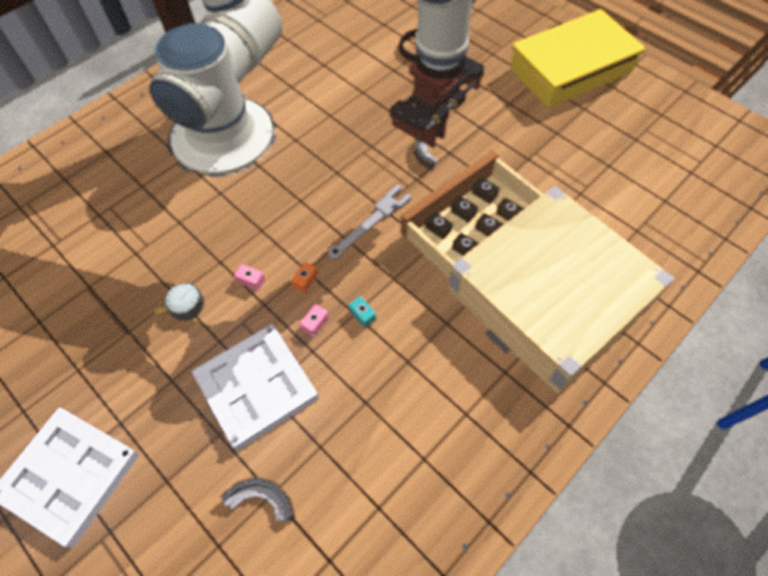

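All six blocks stand in the drawer and the mould and bench are clear. The scene view shows the six at (438,222), (463,205), (487,187), (463,243), (488,225) and (510,208). Next I'll go down in front of the slat and push it shut.

Request:
play_rows:
  plan:
    - {"dx":0,"dy":0,"dz":-30,"rx":0,"ry":0,"rz":0,"hand":1}
    - {"dx":0,"dy":0,"dz":-65,"rx":0,"ry":0,"rz":0,"hand":1}
    - {"dx":0,"dy":0,"dz":-90,"rx":0,"ry":0,"rz":0,"hand":1}
    - {"dx":0,"dy":0,"dz":-97,"rx":0,"ry":0,"rz":0,"hand":1}
    - {"dx":10,"dy":-1,"dz":-97,"rx":0,"ry":0,"rz":0,"hand":1}
    - {"dx":20,"dy":-2,"dz":-97,"rx":0,"ry":0,"rz":0,"hand":1}
    - {"dx":28,"dy":-2,"dz":-97,"rx":0,"ry":0,"rz":0,"hand":1}
    - {"dx":36,"dy":-3,"dz":-97,"rx":0,"ry":0,"rz":0,"hand":1}

```text
time: 35.15
eef_pos: [0.4643, 0.1967, 0.0445]
tool_rot: [0.001, -0.047, 0.999, 0.0]
force: [-0.0, 0.7, 0.8]
gripper_width: 0.0007
```

Request:
play_rows:
  plan:
    - {"dx":10,"dy":-1,"dz":0,"rx":0,"ry":0,"rz":0,"hand":1}
    - {"dx":22,"dy":-2,"dz":0,"rx":0,"ry":0,"rz":0,"hand":1}
    - {"dx":34,"dy":-3,"dz":0,"rx":0,"ry":0,"rz":0,"hand":1}
    - {"dx":46,"dy":-4,"dz":0,"rx":0,"ry":0,"rz":0,"hand":1}
    - {"dx":58,"dy":-5,"dz":0,"rx":0,"ry":0,"rz":0,"hand":1}
    - {"dx":70,"dy":-6,"dz":0,"rx":0,"ry":0,"rz":0,"hand":1}
    - {"dx":82,"dy":-7,"dz":0,"rx":0,"ry":0,"rz":0,"hand":1}
    - {"dx":92,"dy":-8,"dz":0,"rx":0,"ry":0,"rz":0,"hand":1}

```text
time: 35.95
eef_pos: [0.5549, 0.1884, 0.0429]
tool_rot: [-0.001, -0.048, 0.999, 0.0]
force: [-6.0, 0.6, 3.6]
gripper_width: 0.001
```

Request:
play_rows:
  plan:
    - {"dx":8,"dy":-1,"dz":0,"rx":0,"ry":0,"rz":0,"hand":1}
    - {"dx":15,"dy":-1,"dz":0,"rx":0,"ry":0,"rz":0,"hand":1}
    - {"dx":22,"dy":-2,"dz":0,"rx":0,"ry":0,"rz":0,"hand":1}
    - {"dx":28,"dy":-2,"dz":0,"rx":0,"ry":0,"rz":0,"hand":1}
    - {"dx":33,"dy":-3,"dz":0,"rx":0,"ry":0,"rz":0,"hand":1}
    - {"dx":36,"dy":-3,"dz":0,"rx":0,"ry":0,"rz":0,"hand":1}
    - {"dx":38,"dy":-3,"dz":0,"rx":0,"ry":0,"rz":0,"hand":1}

```text
time: 36.65
eef_pos: [0.5924, 0.1852, 0.0429]
tool_rot: [-0.001, -0.048, 0.999, -0.0]
force: [-6.2, -0.4, 2.9]
gripper_width: 0.0003
```

Request:
play_rows:
  plan:
    - {"dx":2,"dy":0,"dz":0,"rx":0,"ry":0,"rz":0,"hand":1}
    - {"dx":3,"dy":0,"dz":0,"rx":0,"ry":0,"rz":0,"hand":1}
    - {"dx":4,"dy":0,"dz":0,"rx":0,"ry":0,"rz":0,"hand":1}

```text
time: 36.95
eef_pos: [0.5956, 0.185, 0.0428]
tool_rot: [-0.002, -0.048, 0.999, -0.0]
force: [-10.3, -1.8, 5.3]
gripper_width: 0.0004
```

Request:
play_rows:
  plan:
    - {"dx":1,"dy":0,"dz":0,"rx":0,"ry":0,"rz":0,"hand":1}
    - {"dx":-10,"dy":1,"dz":0,"rx":0,"ry":0,"rz":0,"hand":1}
    - {"dx":-40,"dy":3,"dz":0,"rx":0,"ry":0,"rz":0,"hand":1}
    - {"dx":-85,"dy":7,"dz":5,"rx":0,"ry":0,"rz":0,"hand":1}
    - {"dx":-110,"dy":9,"dz":40,"rx":0,"ry":0,"rz":0,"hand":1}
    - {"dx":-120,"dy":10,"dz":85,"rx":0,"ry":0,"rz":0,"hand":1}
    - {"dx":-120,"dy":10,"dz":130,"rx":0,"ry":0,"rz":0,"hand":1}
    - {"dx":-120,"dy":10,"dz":170,"rx":0,"ry":0,"rz":0,"hand":1}

```text
time: 37.75
eef_pos: [0.4767, 0.1955, 0.2158]
tool_rot: [0.002, -0.048, 0.999, 0.0]
force: [0.4, -0.1, 0.5]
gripper_width: 0.0004
```

Request:
play_rows:
  plan:
    - {"dx":0,"dy":0,"dz":10,"rx":0,"ry":0,"rz":0,"hand":1}
    - {"dx":0,"dy":0,"dz":10,"rx":0,"ry":0,"rz":0,"hand":1}
    - {"dx":0,"dy":0,"dz":10,"rx":0,"ry":0,"rz":0,"hand":1}
    - {"dx":0,"dy":0,"dz":10,"rx":0,"ry":0,"rz":0,"hand":1}
    - {"dx":0,"dy":0,"dz":10,"rx":0,"ry":0,"rz":0,"hand":1}

```text
time: 38.25
eef_pos: [0.4761, 0.1952, 0.2208]
tool_rot: [-0.002, -0.048, 0.999, -0.001]
force: [-0.2, -0.5, -0.1]
gripper_width: 0.0001
```

```bash
python3 - <<'E'
from h import *
c=cam('wrist');P=cloud(c);save(c,'w15.png')
y=P[...,:2]@DY;x=P[...,:2]@DX
m=(P[...,2]>.03)&(P[...,2]<.066)&(x>.4)&(x<.6)&(y>.12)&(y<.34)
print(m.sum(),np.percentile(x[m],[5,50,95]))
c=cam('top');save(c,'t15.png',k=1.5)
E
```

```text
973 [0.57813369 0.57889938 0.57965659]
```

View pics/w15.png

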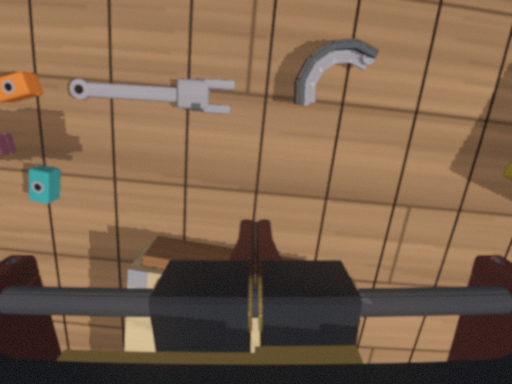

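View pics/t15.png

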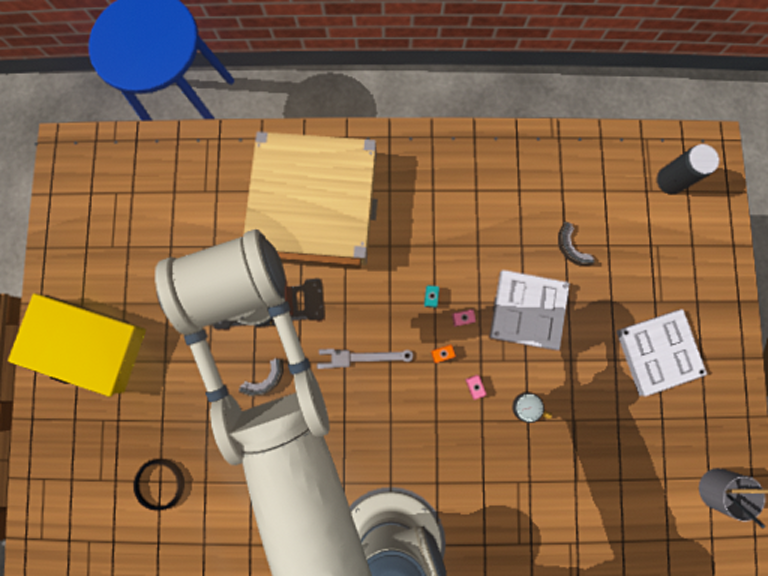

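The slat face is at 0.5789, against 0.579 when shut at the start. The mould is empty, no loose blocks remain, and the spanner, gauge and shoes are at their starting pixels. I'm handing the job in.

```bash
python3 -c "
from cell import manip
print(manip.finish_job())"
```

```text
the job is handed in; nothing more can be done
None
```

The job is done and handed in: all six blocks (four from the mould, two loose on the bench) are in the drawer, and it is shut. I pressed the front to its stop (12 N), hooked the drawer open from behind the slat to about 0.14 m, and placed the blocks in one layer, two rows of three. I then pushed the drawer to its stop again and let go.

**Last checks:**
- **Drawer:** the face measured 0.5789 m along the drawer axis, against 0.579–0.580 m when shut at the start. It stayed there about a second after release.
- **Blocks:** all six were seen upright on the floor just before closing, so I have no view of them inside the shut drawer. The mould is empty and no loose blocks remain on the bench.
- **Leave-in-place items:** the spanner, gauge and both brake shoes appear where they started, judged by eye in the top view.

**Other notes:**
- No grip slip or knocked block was noticed.
- Just before closing, the open drawer measured about 7 mm less open than earlier, which had no effect on the result.

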